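# Lock the loose lever bolt of the tile saw's rip fence

## Robot

A 6-joint arm with a two-finger parallel gripper is mounted at the origin on the work surface. World frame = base frame: x ahead of the robot, y to its left, z up, the work surface at z = 0. Lengths are in m, angles in degrees, forces in N, time in s.
With the tool pointing down it reaches from about 0.4 to 0.825 m from the base axis. Payload 7 kg.
Tool frame: the origin (TCP) lies midway between the tips of the shut fingers; the grasp point (between the pads) lies 19 mm behind it; z points along the fingers, y is the direction in which the jaws open and shut (so a half turn about z gives the same grasp; the last joint's range is limited). The gripper opens to 88 mm and grips with 3 to 60 N. Pads are 19 mm wide; open, the fingers measure 130 mm over their backs; the gripper's body (78 mm by 193 mm) begins 47 mm behind the grasp point.
Start: joints at [-57.577, 20.546, 0.682, 0, -70.136, -16.507], TCP at [0.185, -0.649, 0.227] pointing down, gripper open.
Joint ranges: [-176.03, 176.03], [-82.01, 121.73], [-58.28, 71.71], [-173.87, 95.51], [-174.79, -0.11], [-173.66, 173.66]. Speed limits (degrees/s): [136.94, 136.94, 172.46, 180, 180, 180].

## Interface

Orientations are given as [roll, pitch, yaw] about the fixed x, y, z axes, in that order (R = Rz(yaw) Ry(pitch) Rx(roll)).
In Python, from plant import get_state, capture, close_job gives the robot as it stands.
- The arm moves only by the tool apply_moves, never from a script. Its argument "commands" is a list of rows, each an object with "grip": the opening, from 0 (shut) to 1 (fully open); "dp": the shift along the tool's x, y, z in mm, a list of three; "yaw": the turn about the tool's z in rad. A call has 1 to 12 rows; each row is the pose to reach, as a shift and turn from the pose commanded when the call began, along the tool's axes at that moment; what a row does not reach only later rows make up. A row lasts 1/8 s, in which the tool goes at most 62.5 mm and 10.7 degrees, less where a joint would pass 70% of its speed; a pose out of reach is approached as far as the arm can. A call with a gripper value outside its range is refused whole. The fingers move at their own pace and stop on an object; "newtons" is the grip in N (left out, the last holds). Time passes only in rows, so rows that repeat a pose let the fingers close. It gives the time, the measured TCP pose, the force and the opening at its end, in the units of the state.
- get_state(): the state, without advancing time (a new reading comes with each control period).
- capture(name): name is "side" or "top"; returns a dict with "color" (480x640x3 uint8, red, green, blue), "camera_matrix" (3x3 intrinsics, pixels), "xyz" and "rotation" of the camera in the world. Camera axes: x right, y up, looking along -z (the intrinsics and any distortion apply to the point x, -y, -z); pixel columns grow to the right and rows downward; lengths in m; the calibration is good to about 2 mm. A picture is of the moment at which its call begins. There is no depth.
- close_job(): hands the job in, once; it reports no verdict.
The state is a dict: "time_s": time; "joints": joint angles; "qd": joint speeds; "joint_torque": joint torques, N m; "tcp_pos": TCP position; "eef_rot": TCP orientation; "contact_force": force on the tool from outside, world axes, zero at the start; "moment": the same for the moment, N m; "gripper_width": finger opening in m.
Only numpy, scipy, OpenCV 4.12 (cv2) and the standard library are available. Lean on these libraries where they do the work, as an engineer would, in place of code of your own. Each camera call takes 0.05 s, during which the arm holds its last target.

## Task

One of the two lever bolts that clamp the rip fence to the tile saw's carriage is still loose: its lever stands straight out from its sloped block. Screw that bolt in (clockwise, seen from its lever end) until its head is snug on the brass flange, hand-tight and no further so that the flange does not turn with it, then fold its lever all the way down flat, like the one on the other block, and let go. The bolt must stay tight, and the things lying around are to be left where they are.

Things in the scene. Friction and masses are not known exactly. Their poses are not given: they have to be found in the camera images.
- bolt_head (a point): Hinge point of the lever in the loose bolt's steel fork; turns with the bolt. Own z: along the bolt, outwards. Own x: direction the lever will fold down to. Own y: the lever's hinge. Below it a round collar, 36 mm across, its underside 24 mm down; fork cheeks 37 mm across along y, 20 mm along x, reach 10 mm above this point. Turning clockwise (negative about z) sinks it 2 mm per rad.
- lever_mid (a point): Middle of the loose bolt's lever: a plain aluminium bar 12 mm thick (own x), 24 mm wide (own y, along the hinge), sticking 85 mm out of its hinge; this point is 50 mm from the hinge, 35 mm below the free end. Own z: along the lever to its free end (equal to bolt_head's z while the lever stands straight out). Screwing needs a running torque of 0.12 N m.
- lever (a joint): Fold angle of that lever, rad: 0 standing straight out along the bolt, 1.5 folded flat, parallel to the block's sloped face, where it stops. It swings about bolt_head's y axis towards bolt_head's x axis. Stiff: 0.35 N m (7 N at 50 mm); stays where it is left, no spring.
- bolt_seat (a point): Fixed point on the loose bolt's axis, on top of the brass flange (48 mm across, 3 mm high) on its block. Own z: along the bolt outwards, 30 degrees off vertical, leaning roughly away from the robot; y: level, along the fence; x: up the slope. With the bolt home the collar sits on the flange (bolt_head 24 mm out along z) and the turn stops hard. At the start it needs 1.8 to 3.4 rad more.
- insert_mark (a point): Point on the rim of the brass flange, 21 mm from the axis. The flange is the collar of the threaded insert: it stands still unless the bolt is forced with more than about 1.2 N m, then it turns with the bolt (insert torn loose).
- clamp: Loose bolt's grey block on the carriage. Origin: centre of its foot, 30 mm above the table; -x is the side the bolt leans to. The 62 x 60 mm sloped face has its centre 70 mm above the origin. When home, the lever points about to the block's -y side, up to 0.75 rad up or down the slope from it, differing each time; under its free end it is clear for 60 mm.
- clamp_twin: The other block, the same but already tight with its lever folded; fixed. It stands 0.27 to 0.29 m from the loose one along the fence, on either side. Origin: centre of its foot. Top about 130 mm above the table.
- carriage: Fixed dark steel carriage plate 300 x 460 mm (x, y), 30 mm thick, carrying both blocks; the rip fence behind the blocks (on the robot's side) is an aluminium bar 75 mm high above the table. Origin under its centre.
- tile: Bystander: white tile 150 x 150 x 10 mm lying on the carriage between the blocks. Origin under its centre.
- tape: Bystander: grey tape measure, 30 x 66 x 62 mm, standing on the carriage near its far edge. Origin under its centre.
- spray: Bystander: white bottle 72 mm across, 190 mm high. Origin under its centre.
- scraper: Bystander: flat scraper lying on the table. Origin under its middle.
- tub: Bystander: grey tub 110 mm across, 100 mm high. Origin under its centre.
- tiles: Bystander: stack of five tiles, 150 x 150 x 50 mm. Origin under its centre.

How it is judged:
By the outcome, as a careful person would: the job done as asked, in the order asked, and still so for the second after the job is handed in, with the robot touching nothing.
It also fails if it takes over 61 s, if anything falls off the work surface, if the arm or the gripper's body presses on something with over 40 N, if the wrist force passes 120 N, or if a joint passes its speed limit or range.

## Working session

There is one attempt and no reset: what is moved stays moved. The work goes in short steps, Python scripts to look and compute and a tool call to move; the robot and the scene stay as the last step left them, time stands still between calls to the robot, and variables do not carry over. Pictures are saved under pics/ and viewed, and the job is handed in when it is done.

Besides the shell and the picture viewer there is one more tool, called after "Request:" in YAML: its name, and indented under it one key for each argument. apply_moves: Moves the arm, as the interface text tells. Its arguments: {"type":"object","properties":{"commands":{"type":"array","items":{"type":"object","properties":{"grip":{"type":"number"},"dp":{"type":"array","items":{"type":"number"}},"yaw":{"type":"number"}}}},"newtons":{"type":"number"}},"required":["commands"]}

```bash
ls; mkdir -p pics; python3 - <<'E'
from plant import *
import cv2
print(get_state())
for n in ("side","top"):
    c=capture(n); cv2.imwrite(f"pics/{n}0.png",c["color"][:,:,::-1]); print(n,c["camera_matrix"],c["xyz"],c["rotation"],c.keys())
E
```

```text
pics
{'time_s': 0.0, 'joints': array([-5.75770402e+01,  2.05922342e+01,  6.34031985e-01, -1.81265610e-02,
       -7.01351137e+01, -1.65070851e+01]), 'qd': array([ 0.09539455, -0.03440857,  0.00510927, -0.03617261,  0.04830807,
        0.0473515 ]), 'joint_torque': array([-7.63051848e-04, -5.82726753e+01,  2.93056512e+01,  6.99719444e+00,
        6.95014576e-03, -1.33099084e-04]), 'tcp_pos': array([ 0.18493859, -0.64867446,  0.22562189]), 'eef_rot': array([ 1.79905688e+02, -1.01787748e-02, -1.64090290e+02]), 'contact_force': array([-0.40599249, -0.96657029, -0.40277711]), 'moment': array([-0.01077838, -0.00582062,  0.0258009 ]), 'gripper_width': 0.08738456960078822}
side [[460.05564481   0.         316.67205377]
 [  0.         460.05564481 238.40429531]
 [  0.           0.           1.        ]] [0.14087325 0.62403657 0.66919187] [  53.85914885   -1.35950178 -146.51707357] dict_keys(['color', 'camera_matrix', 'xyz', 'rotation'])
top [[458.31199175   0.         320.85728908]
 [  0.         458.31199175 242.08517879]
 [  0.           0.           1.        ]] [0.49483663 0.00226582 1.14491324] [  3.37268346  -0.57591609 -89.66526472] dict_keys(['color', 'camera_matrix', 'xyz', 'rotation'])
```

View pics/side0.png

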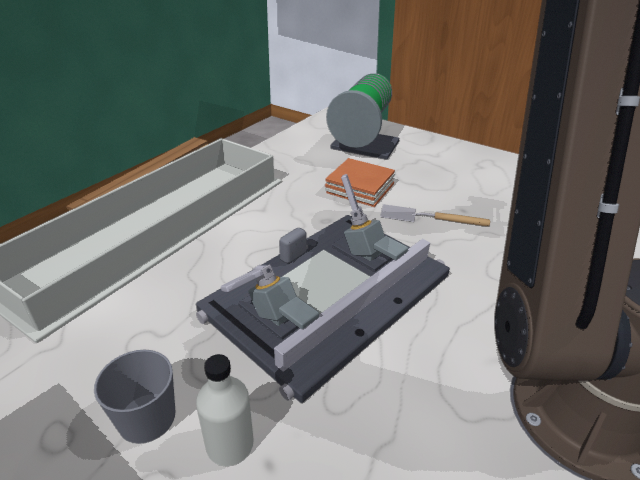

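View pics/top0.png

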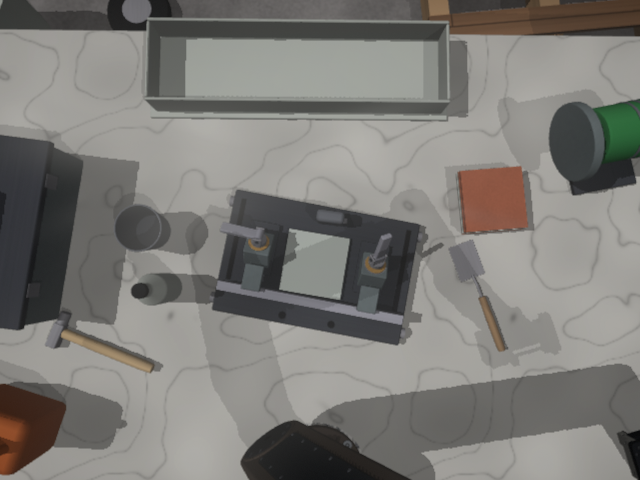

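```bash
cat > h.py <<'E'
import numpy as np, cv2
from scipy.spatial.transform import Rotation as R
from scipy.optimize import least_squares
from plant import get_state, capture, close_job
def rot(rpy): return R.from_euler('xyz',rpy,degrees=True).as_matrix()
CAM={"side":(np.array([[460.05564481,0,316.67205377],[0,460.05564481,238.40429531],[0,0,1]]),np.array([0.14087325,0.62403657,0.66919187]),rot([53.85914885,-1.35950178,-146.51707357])),
"top":(np.array([[458.31199175,0,320.85728908],[0,458.31199175,242.08517879],[0,0,1]]),np.array([0.49483663,0.00226582,1.14491324]),rot([3.37268346,-0.57591609,-89.66526472]))}
def proj(n,P):
    K,t,M=CAM[n]; p=(np.atleast_2d(P)-t)@M; p=p*[1,-1,-1]; q=p@K.T; return q[:,:2]/q[:,2:]
def ray(n,uv):
    K,t,M=CAM[n]; d=np.linalg.inv(K)@[uv[0],uv[1],1]; return t,M@(d*[1,-1,-1])
def atz(n,uv,z):
    t,d=ray(n,uv); return t+d*(z-t[2])/d[2]
def tri(uvs,uvt):
    f=lambda P:np.r_[(proj("side",P)-uvs).ravel(),(proj("top",P)-uvt).ravel()]
    r=least_squares(f,[.5,0,.1]); return r.x,r.fun
def crop(name,n,u0,v0,w,hh,s):
    c=capture(n)["color"][:,:,::-1]; cv2.imwrite(f"pics/{name}.png",cv2.resize(c[v0:v0+hh,u0:u0+w],None,fx=s,fy=s,interpolation=cv2.INTER_CUBIC))
E
python3 - <<'E'
from h import *
s=get_state();print(s['time_s'])
crop("s1","side",310,160,110,100,7)
crop("t1","top",330,215,110,110,5)
crop("s2","side",190,230,140,120,5)
crop("t2","top",205,180,110,120,5)
E
```

```text
0.1
```

View pics/s1.png

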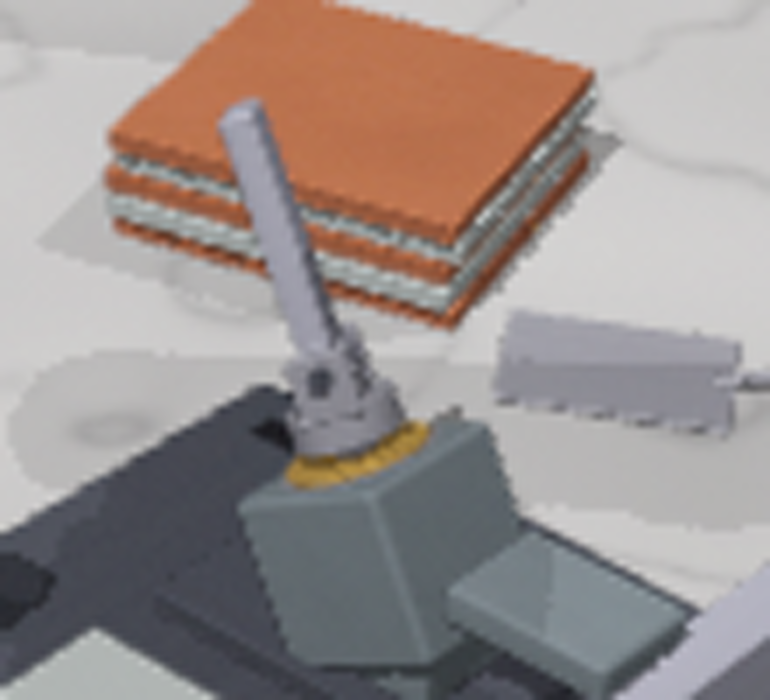

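View pics/t1.png

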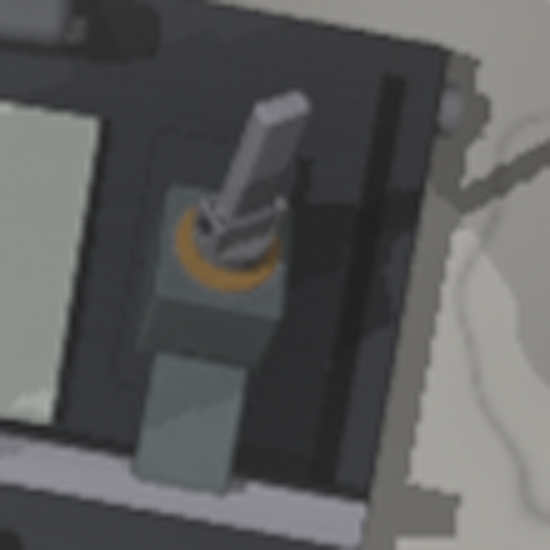

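View pics/s2.png

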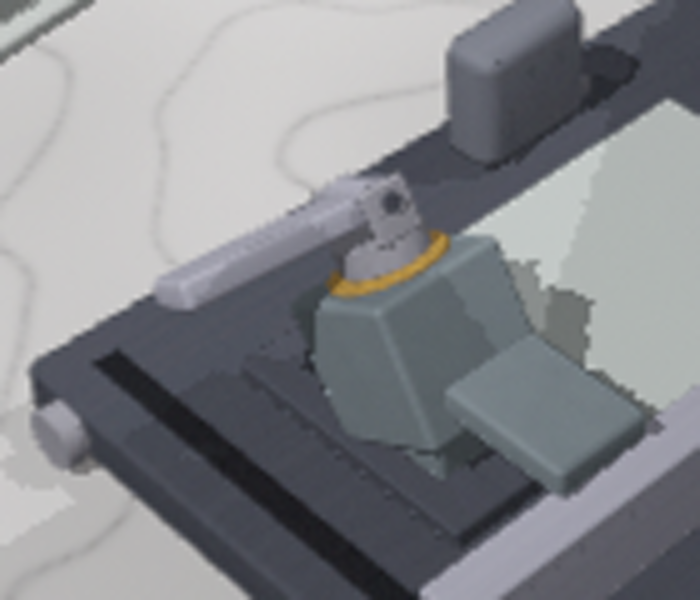

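View pics/t2.png

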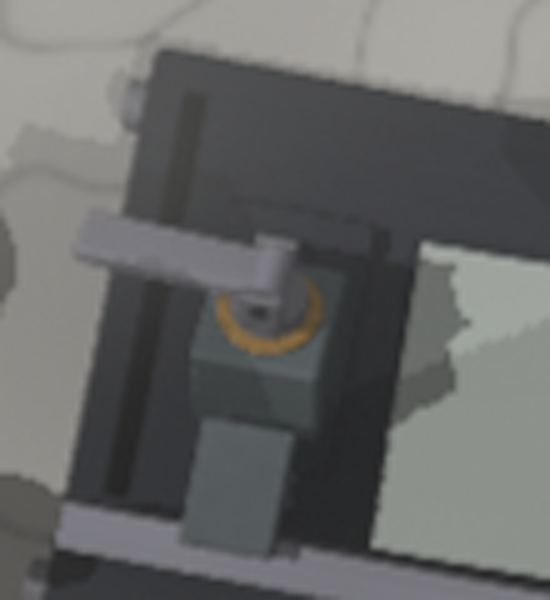

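```bash
python3 - <<'E'
from h import *
for n,img,b in (("s3","side",(335,168,40,62)),("t3","top",(358,228,44,50))):
    c=cv2.imread(f"pics/{img}0.png"); u,v,w,hh=b
    c=cv2.resize(c[v:v+hh,u:u+w],None,fx=12,fy=12,interpolation=cv2.INTER_CUBIC)
    for k in range(0,w,5): cv2.putText(c,str(u+k),(k*12,10),0,.35,(0,0,255)); cv2.line(c,(k*12+6,12),(k*12+6,18),(0,0,255))
    for k in range(0,hh,5): cv2.putText(c,str(v+k),(0,k*12+10),0,.35,(0,0,255))
    cv2.imwrite(f"pics/{n}.png",c[:600] if 0 else cv2.resize(c,None,fx=.8,fy=.8) if hh>50 else c)
E
```

```text
(no output)
```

View pics/s3.png

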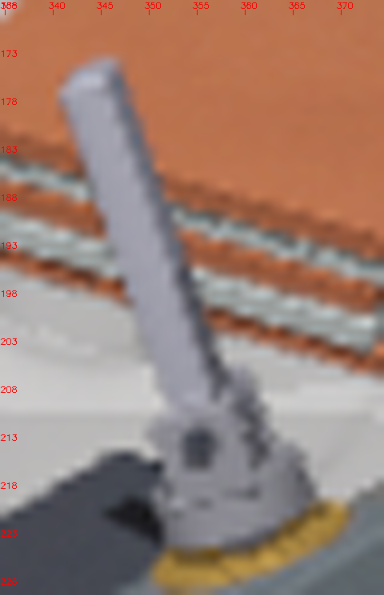

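View pics/t3.png

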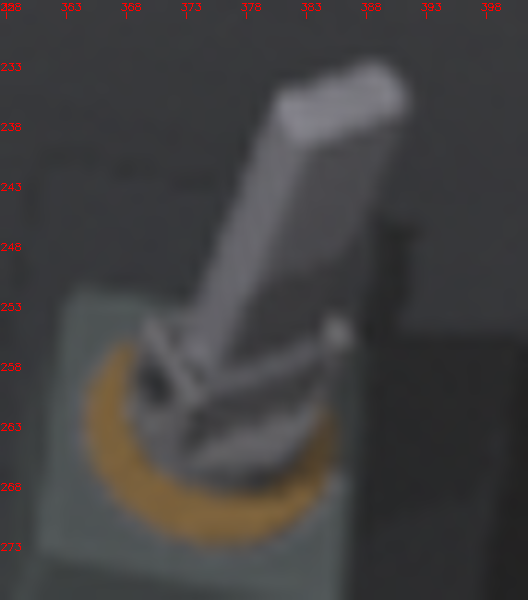

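```bash
cat > fit.py <<'E'
from h import *
def S(x,y): return (335+x/9.6-.5,168+y/9.6-.5)
def T(x,y): return (358+x/12-.5,228+y/12-.5)
obs=[]
for (a,b,ps,pt) in ((1,1,S(60,93),T(278,98)),(1,-1,S(120,80),T(305,143)),(-1,1,S(85,65),T(380,62)),(-1,-1,S(112,60),T(408,97))):
    obs+= [("c",a,b,"side",ps),("c",a,b,"top",pt)]
obs.append(("pin",1,0,"side",S(198,448)))
circ=[("side",S(150,580)),("side",S(348,505)),("side",S(180,588)),("side",S(290,548)),("top",T(87,420)),("top",T(222,546)),("top",T(120,495)),("top",T(320,490)),("top",T(120,347))]
def frame(al,th,tilt=np.pi/6):
    away=np.array([np.cos(al),np.sin(al),0]); z=np.sin(tilt)*away+np.cos(tilt)*np.array([0,0,1.])
    x=-np.cos(tilt)*away+np.sin(tilt)*np.array([0,0,1.]); y=np.cross(z,x)   # seat frame: x up slope
    return x,y,z,np.cos(th)*x+np.sin(th)*y,-np.sin(th)*x+np.cos(th)*y
def model(p):
    seat=p[:3]; x,y,z,bx,by=frame(p[3],p[4]); head=seat+(0.024+p[5])*z
    return seat,head,x,y,z,bx,by
def res(p):
    seat,head,x,y,z,bx,by=model(p); r=[]
    # bx up slope-ish at th~0 ; side-camera side of hinge = sign of by.y
    sg=np.sign(by[1]); 
    for k,a,b,n,uv in obs:
        P=head+.085*z+a*.012*sg*by-b*.006*bx if k=="c" else head+.0185*sg*by
        r+=list((proj(n,P)-uv).ravel())
    for n,uv in circ:
        ph=np.linspace(0,2*np.pi,181)[:,None]; C=proj(n,seat+.024*(np.cos(ph)*x+np.sin(ph)*y)-.0015*z)
        d=np.linalg.norm(C-uv,axis=1); r.append(d.min())
    r.append((p[2]-.1026)/.003*1.)
    return np.array(r)
if __name__=="__main__":
    r=least_squares(res,[.45,-.12,.1026,-.18,0.1,.005],x_scale=[.01,.01,.01,.1,.1,.002],loss='soft_l1')
    p=r.x; print(np.round(p,4)); print(np.round(res(p),1))
    seat,head,x,y,z,bx,by=model(p); print("head",head,"z",z,"by",by,"bx",bx,"tip",head+.085*z)
    J=r.jac; print("sd",np.sqrt(np.diag(np.linalg.inv(J.T@J))))
E
python3 fit.py
```

```text
[ 0.5094 -0.1313  0.1035 -0.1936  0.6487  0.0028]
[-0.1 -0.  -0.8 -0.1 -1.  -0.4 -0.   0.6 -1.3  0.9  0.4 -0.9  1.2 -0.3
  1.1  0.6  0.6  0.2  0.2  0.1  0.3  0.7  0.2  0.4  0.2  0.2  0.1  0.3]
head [ 0.52258378 -0.13390416  0.12672393] z [ 0.49065536 -0.09621498  0.8660254 ] by [ 0.36009394 -0.88265598 -0.30207745] bx [-0.79346687 -0.46006641  0.39843345] tip [ 0.56428948 -0.14208243  0.20033609]
sd [0.00104646 0.00130867 0.00150079 0.02811167 0.07389336 0.00169115]
```

```bash
cat >> h.py <<'E'
def dp(target,jaw_az=None,verbose=True):
    s=get_state(); M=rot(s['eef_rot']); d=M.T@(np.array(target)-s['tcp_pos'])*1000
    y=M[:,1]; az=np.degrees(np.arctan2(y[1],y[0])); 
    out=np.round(d,1)
    yaw=None
    if jaw_az is not None:
        e=(jaw_az-az+90)%180-90; yaw=round(np.radians(-e),3)
    print("dp",out,"yaw",yaw,"jaw_az",az%180,"t",s['time_s'],"tcp",s['tcp_pos'].round(4),"F",s['contact_force'].round(1),"M",s['moment'].round(2),"w",round(s['gripper_width'],4),"j",s['joints'].round(0)); return out,yaw
E
python3 -c "
from h import *
dp([.559,-.141,.26],112.2)"
```

```text
dp [-498.9  386.   -33.6] yaw -0.11 jaw_az 105.91509032865667 t 0.3 tcp [ 0.185  -0.649   0.2262] F [ 0.4 -0.   0.9] M [-0.    0.02 -0.04] w 0.0877 j [-58.  21.   1.  -0. -70. -17.]
```

Request:
apply_moves:
  commands:
    - {"dp": [-20,15,-34],"yaw": 0,"grip": 1}
    - {"dp": [-499,386,-34],"yaw": -0.11,"grip": 1}
    - {"dp": [-499,386,-34],"yaw": -0.11,"grip": 1}
    - {"dp": [-499,386,-34],"yaw": -0.11,"grip": 1}
    - {"dp": [-499,386,-34],"yaw": -0.11,"grip": 1}
    - {"dp": [-499,386,-34],"yaw": -0.11,"grip": 1}
    - {"dp": [-499,386,-34],"yaw": -0.11,"grip": 1}
    - {"dp": [-499,386,-34],"yaw": -0.11,"grip": 1}
    - {"dp": [-499,386,-34],"yaw": -0.11,"grip": 1}
    - {"dp": [-499,386,-34],"yaw": -0.11,"grip": 1}
    - {"dp": [-499,386,-34],"yaw": -0.11,"grip": 1}
    - {"dp": [-499,386,-34],"yaw": -0.11,"grip": 1}

```text
time_s: 1.8
tcp_pos: [0.5605, -0.1386, 0.26]
eef_rot: [180.0, -0.0, -157.6]
contact_force: [-0.2, -0.4, -0.1]
gripper_width: 0.0877
```

```bash
python3 -c "
from h import *
dp([.559,-.141,.26],112.2)"
```

```text
dp [ 2.3 -1.6  0. ] yaw 0.004 jaw_az 112.41567096995057 t 1.8 tcp [ 0.5605 -0.1386  0.26  ] F [-0.2 -0.4 -0.1] M [-0.06  0.09  0.01] w 0.0877 j [  6.  10.  -9.  -0. -71. -73.]
```

Request:
apply_moves:
  commands:
    - {"dp": [2,-2,30],"yaw": 0,"grip": 1}
    - {"dp": [2,-2,70],"yaw": 0,"grip": 1}
    - {"dp": [2,-2,78],"yaw": 0,"grip": 1}
    - {"dp": [2,-2,78],"yaw": 0,"grip": 1}

```text
time_s: 2.3
tcp_pos: [0.558, -0.1442, 0.1831]
eef_rot: [-180.0, -0.0, -157.8]
contact_force: [0.6, -0.7, 0.4]
gripper_width: 0.0879
```

```bash
python3 -c "
from h import *
dp([.559,-.141,.182],112.2)
crop('s4','side',300,140,110,100,7)
crop('t4','top',330,205,110,110,5)"
```

```text
dp [-2.2  2.6  1.1] yaw 0.0 jaw_az 112.20504532662844 t 2.3 tcp [ 0.558  -0.1442  0.1831] F [ 0.6 -0.7  0.4] M [-0.03  0.01  0.01] w 0.0879 j [  5.  13. -16.   0. -61. -73.]
```

View pics/s4.png

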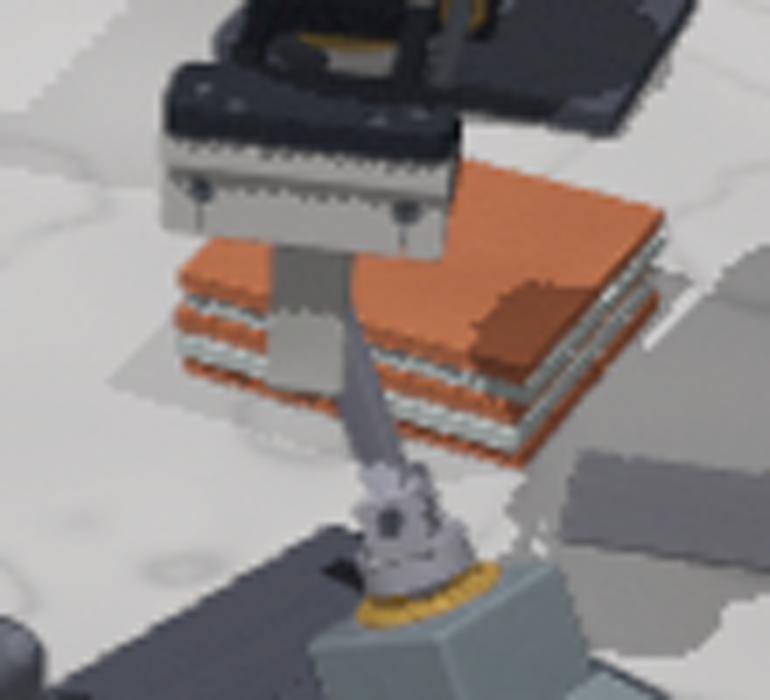

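View pics/t4.png

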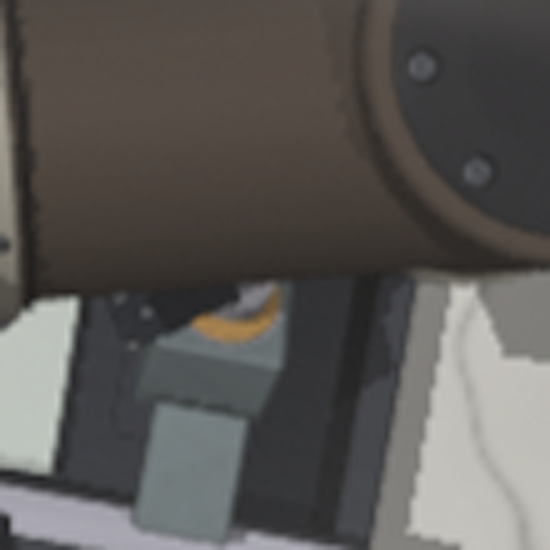

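Request:
apply_moves:
  commands:
    - {"dp": [-2,3,1],"yaw": 0,"grip": 0.6}
    - {"dp": [-2,3,1],"yaw": 0,"grip": 0.4}
    - {"dp": [-2,3,1],"yaw": 0,"grip": 0.33}
    - {"dp": [-2,3,1],"yaw": 0,"grip": 0.2}
    - {"dp": [-2,3,1],"yaw": 0,"grip": 0}
    - {"dp": [-2,3,1],"yaw": 0,"grip": 0}
  newtons: 12

```text
time_s: 3.15
tcp_pos: [0.5587, -0.1402, 0.1815]
eef_rot: [180.0, -0.0, -157.8]
contact_force: [-0.5, 0.7, -0.6]
gripper_width: 0.0333
```

```bash
python3 -c "
from h import *
dp([.559,-.141,.182],112.2)
crop('s5','side',300,140,110,100,7)"
```

```text
dp [ 0.  -0.9 -0.5] yaw 0.0 jaw_az 112.21663961328308 t 3.15 tcp [ 0.5587 -0.1402  0.1815] F [-0.5  0.7 -0.6] M [ 0.02 -0.    0.01] w 0.0333 j [  5.  13. -16.  -0. -61. -73.]
```

View pics/s5.png

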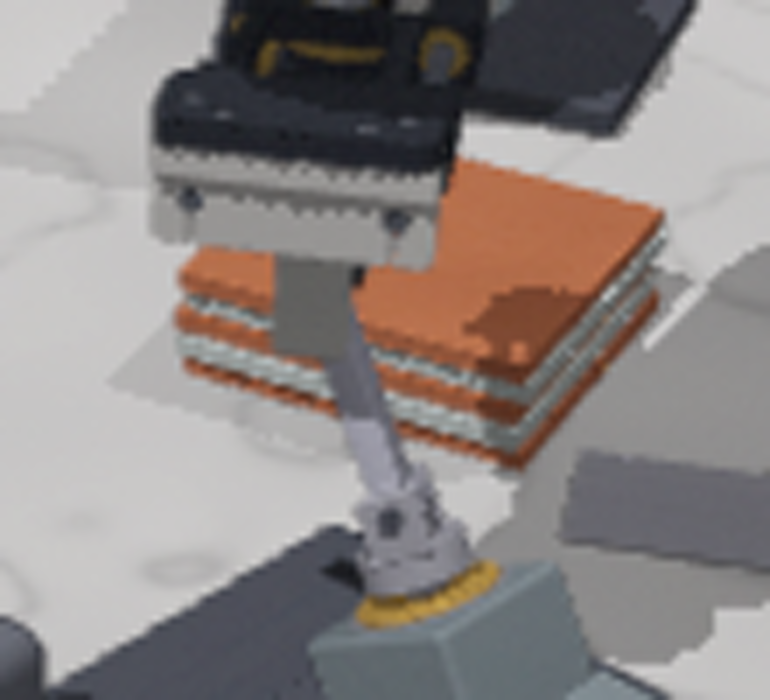

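Request:
apply_moves:
  commands:
    - {"dp": [0,-1,0],"yaw": 0,"grip": 0}
    - {"dp": [0,-1,0],"yaw": 0,"grip": 0}

```text
time_s: 3.45
tcp_pos: [0.559, -0.1408, 0.1814]
eef_rot: [180.0, -0.0, -157.8]
contact_force: [-0.6, 2.4, 0.1]
gripper_width: 0.0288
```

```bash
python3 -c "
from h import *
dp([.559,-.141,.182],112.2)"
```

```text
dp [ 0.  -0.2 -0.6] yaw 0.0 jaw_az 112.20697512394929 t 3.45 tcp [ 0.559  -0.1408  0.1814] F [-0.6  2.4  0.1] M [ 0.97  0.36 -0.1 ] w 0.0288 j [  5.  13. -16.  -0. -61. -73.]
```

Request:
apply_moves:
  commands:
    - {"dp": [0,1,0],"yaw": 0.08,"grip": 0}
    - {"dp": [0,1,0.2],"yaw": 0.16,"grip": 0}
    - {"dp": [0.2,1,0.4],"yaw": 0.24,"grip": 0}
    - {"dp": [0.3,1.2,0.6],"yaw": 0.32,"grip": 0}
    - {"dp": [0.3,1.3,0.7],"yaw": 0.4,"grip": 0}
    - {"dp": [0.3,1.3,0.7],"yaw": 0.4,"grip": 0}

```text
time_s: 4.2
tcp_pos: [0.5593, -0.1403, 0.1816]
eef_rot: [-180.0, 0.1, 179.4]
contact_force: [1.5, -0.7, 3.2]
gripper_width: 0.0255
```

```bash
python3 -c "
from h import *
dp([.559,-.141,.182],112.2)
crop('s6','side',300,140,110,100,7)"
```

```text
dp [ 0.3 -0.7 -0.4] yaw -0.399 jaw_az 89.36079791936598 t 4.2 tcp [ 0.5593 -0.1403  0.1816] F [ 1.5 -0.7  3.2] M [-0.23 -0.66  0.1 ] w 0.0255 j [  5.  13. -16.   0. -61. -96.]
```

View pics/s6.png

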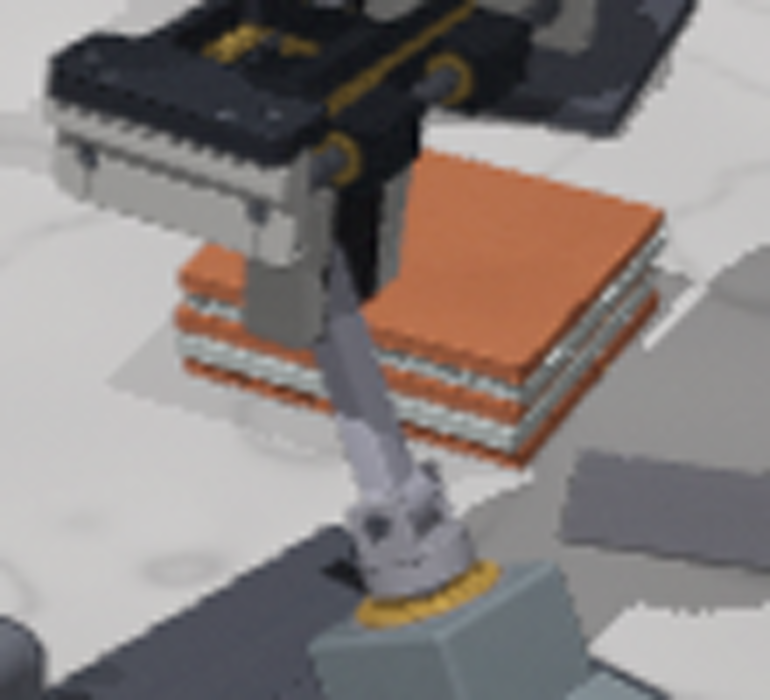

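Request:
apply_moves:
  commands:
    - {"dp": [0,0,0.2],"yaw": 0.1,"grip": 0}
    - {"dp": [0.2,0,0.4],"yaw": 0.2,"grip": 0}
    - {"dp": [0.3,0,0.5],"yaw": 0.3,"grip": 0}
    - {"dp": [0.4,0,0.7],"yaw": 0.4,"grip": 0}
    - {"dp": [0.5,0,0.9],"yaw": 0.5,"grip": 0}
    - {"dp": [0.5,0,0.9],"yaw": 0.5,"grip": 0}

```text
time_s: 5.0
tcp_pos: [0.5582, -0.1406, 0.1806]
eef_rot: [-180.0, 0.1, 150.8]
contact_force: [1.3, -2.1, 4.2]
gripper_width: 0.0269
```

```bash
python3 -c "
from h import *
dp([.559,-.141,.182],112.2)
crop('s7','side',300,140,110,100,7)"
```

```text
dp [-0.9  0.  -1.4] yaw -0.897 jaw_az 60.8029755350143 t 5.0 tcp [ 0.5582 -0.1406  0.1806] F [ 1.3 -2.1  4.2] M [-1.54 -0.38  0.27] w 0.0269 j [   5.   13.  -16.    0.  -61. -125.]
```

View pics/s7.png

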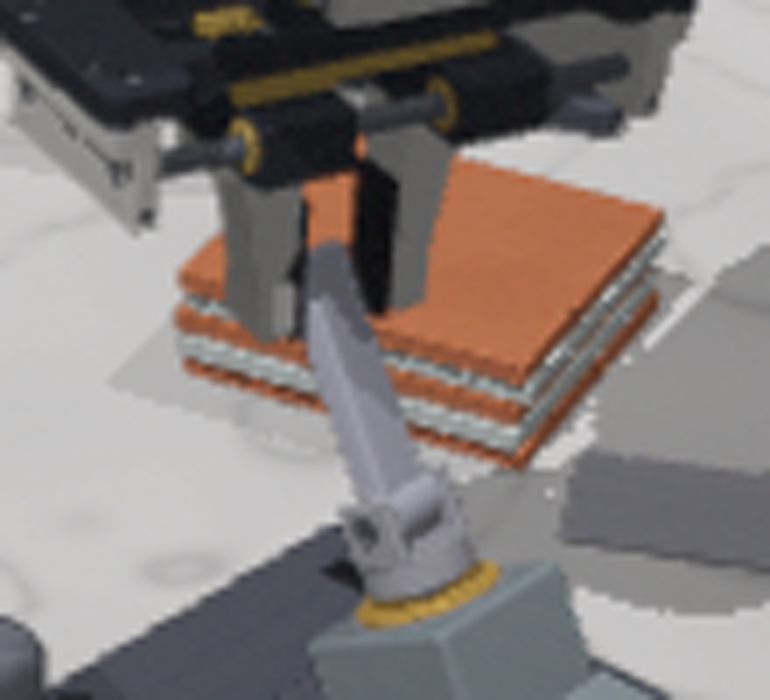

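Request:
apply_moves:
  commands:
    - {"dp": [0,-0.7,0],"yaw": 0.1,"grip": 0}
    - {"dp": [0.2,-0.7,0.1],"yaw": 0.2,"grip": 0}
    - {"dp": [0.3,-0.7,0.3],"yaw": 0.3,"grip": 0}
    - {"dp": [0.4,-0.7,0.5],"yaw": 0.4,"grip": 0}
    - {"dp": [0.5,-0.7,0.7],"yaw": 0.5,"grip": 0}
    - {"dp": [0.5,-0.7,0.7],"yaw": 0.5,"grip": 0}

```text
time_s: 5.8
tcp_pos: [0.5575, -0.1401, 0.1798]
eef_rot: [179.9, 0.0, 122.1]
contact_force: [0.6, 0.5, 6.0]
gripper_width: 0.0285
```

```bash
python3 -c "
from h import *
dp([.559,-.141,.182],112.2)
crop('s8','side',300,140,110,100,7)"
```

```text
dp [-1.6  0.8 -2.2] yaw -1.397 jaw_az 32.13167793622527 t 5.8 tcp [ 0.5575 -0.1401  0.1798] F [0.6 0.5 6. ] M [-0.29 -0.07  0.2 ] w 0.0285 j [   5.   13.  -16.    0.  -61. -153.]
```

View pics/s8.png

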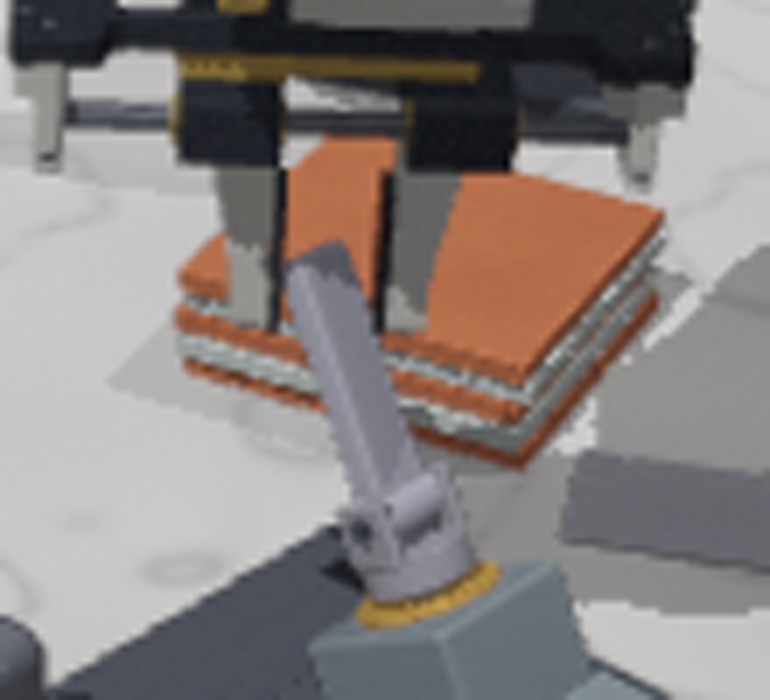

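Request:
apply_moves:
  commands:
    - {"dp": [0,0,0],"yaw": 0,"grip": 0.6}
    - {"dp": [0,0,0],"yaw": 0,"grip": 0.6}
    - {"dp": [0,0,0],"yaw": 0,"grip": 0.6}
    - {"dp": [0,0,0],"yaw": -0.18,"grip": 0.6}
    - {"dp": [0,0,0],"yaw": -0.36,"grip": 0.6}
    - {"dp": [0,0,0],"yaw": -0.54,"grip": 0.6}
    - {"dp": [0,0,0],"yaw": -0.72,"grip": 0.6}
    - {"dp": [0,0,0],"yaw": -0.9,"grip": 0.6}
    - {"dp": [0,0,0],"yaw": -1.08,"grip": 0.6}
    - {"dp": [0,0,0],"yaw": -1.26,"grip": 0.6}
    - {"dp": [0,0,0],"yaw": -1.44,"grip": 0.6}
    - {"dp": [0,0,0],"yaw": -1.5,"grip": 0.5}

```text
time_s: 7.35
tcp_pos: [0.5567, -0.1403, 0.1789]
eef_rot: [180.0, -0.0, -151.8]
contact_force: [-0.2, -0.4, 0.2]
gripper_width: 0.0469
```

```bash
python3 -c "
from h import *
dp([.559,-.141,.182],118)
crop('s9','side',300,140,110,100,7)"
```

```text
dp [-1.7 -1.7 -3.1] yaw 0.003 jaw_az 118.17865138295599 t 7.35 tcp [ 0.5567 -0.1403  0.1789] F [-0.2 -0.4  0.2] M [ 0.04  0.01 -0.01] w 0.0469 j [  5.  13. -16.  -0. -61. -67.]
```

View pics/s9.png

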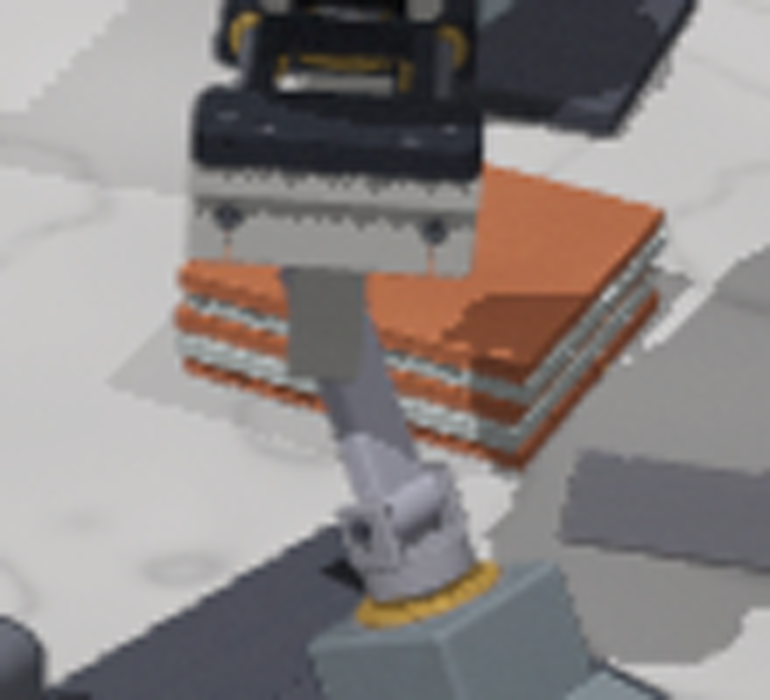

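Request:
apply_moves:
  commands:
    - {"dp": [0,0,0],"yaw": 0,"grip": 0.2}
    - {"dp": [0,0,0],"yaw": 0,"grip": 0.1}
    - {"dp": [0,0,0],"yaw": 0,"grip": 0}
    - {"dp": [0,0,0],"yaw": 0,"grip": 0}
    - {"dp": [0,0,0],"yaw": 0,"grip": 0}
    - {"dp": [0,0,0],"yaw": 0,"grip": 0}

```text
time_s: 8.15
tcp_pos: [0.5569, -0.1403, 0.1791]
eef_rot: [180.0, -0.0, -152.1]
contact_force: [0.1, 0.5, -1.1]
gripper_width: 0.0296
```

```bash
python3 -c "
from h import *
dp([.559,-.141,.182],118)
crop('s10','side',300,140,110,100,7)"
```

```text
dp [-1.5 -1.6 -2.9] yaw -0.001 jaw_az 117.93848845923051 t 8.15 tcp [ 0.5569 -0.1403  0.1791] F [ 0.1  0.5 -1.1] M [ 0.13  0.19 -0.05] w 0.0296 j [  5.  13. -16.  -0. -61. -67.]
```

View pics/s10.png

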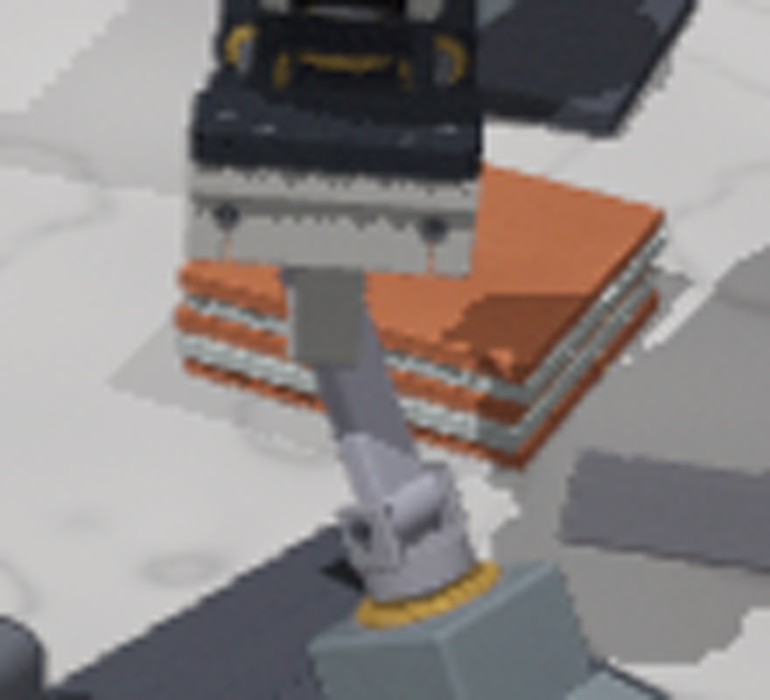

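Request:
apply_moves:
  commands:
    - {"dp": [0,0,0],"yaw": 0,"grip": 0}
    - {"dp": [0,0,0],"yaw": 0,"grip": 0}
    - {"dp": [0,0,0],"yaw": 0,"grip": 0}
    - {"dp": [0,0,0],"yaw": 0,"grip": 0}

```text
time_s: 8.7
tcp_pos: [0.5569, -0.1403, 0.1792]
eef_rot: [180.0, -0.0, -152.1]
contact_force: [-0.4, 0.3, -1.5]
gripper_width: 0.0301
```

```bash
python3 -c "
from h import *
dp([.559,-.141,.182],118)
crop('s11','side',300,140,110,100,7)"
```

```text
dp [-1.5 -1.6 -2.8] yaw -0.001 jaw_az 117.94591789939099 t 8.7 tcp [ 0.5569 -0.1403  0.1792] F [-0.4  0.3 -1.5] M [ 0.16  0.32 -0.07] w 0.0301 j [  5.  13. -16.  -0. -61. -67.]
```

View pics/s11.png

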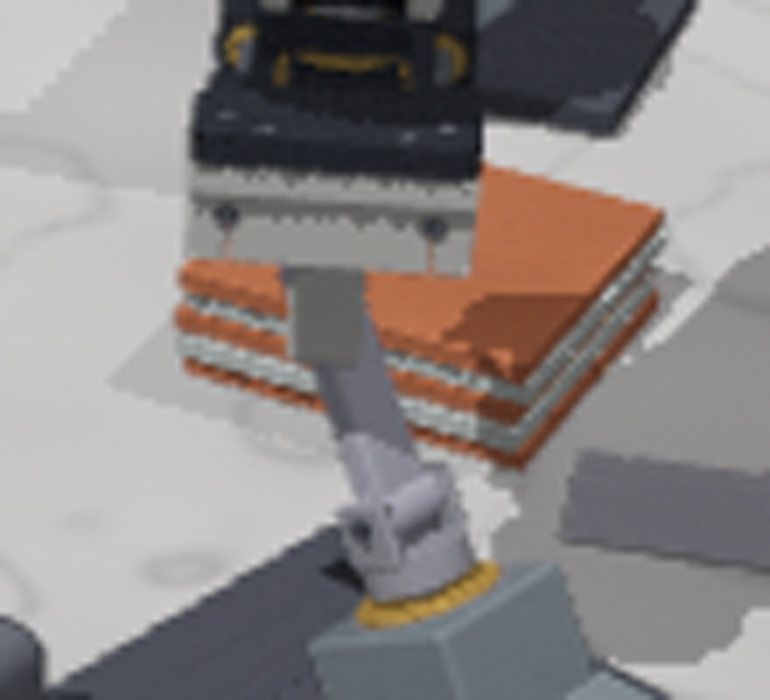

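```bash
cat > ov.py <<'E'
from fit import *
import sys
p0=np.array([ 0.5094,-0.1313,0.1035,-0.1936,0.6487,0.0028])
def draw(img,n,u0,v0,s,th,h,fold=0,col=(0,0,255)):
    p=p0.copy(); p[4]=th; p[5]=h; seat,head,x,y,z,bx,by=model(p)
    lz=np.cos(fold)*z+np.sin(fold)*bx; lx=np.cos(fold)*bx-np.sin(fold)*z
    def L(A,B,c=col):
        q=((proj(n,np.array([A,B]))-[u0,v0]+.5)*s).astype(int); cv2.line(img,tuple(map(int,q[0])),tuple(map(int,q[1])),c,1)
    cs=[head+a*.006*lx+b*.012*by for a,b in((1,1),(1,-1),(-1,-1),(-1,1))]
    for i in range(4):
        L(cs[i]+.085*lz,cs[(i+1)%4]+.085*lz,(0,255,255) if i in(0,2) else (255,0,0)); L(cs[i]+.01*lz,cs[i]+.085*lz)
    for sg in (1,-1):
        c=head+.0185*sg*by; q=[c+a*.01*bx+b*z for a,b in((1,.01),(-1,.01),(-1,-.01),(1,-.01))]
        for i in range(4): L(q[i],q[(i+1)%4],(0,255,0))
    t=np.linspace(0,2*np.pi,37)
    for r,hh in((.018,-.024),): 
        C=[head+hh*z+r*(np.cos(a)*x+np.sin(a)*y) for a in t]
        for i in range(36): L(C[i],C[i+1])
    C=[seat+.024*(np.cos(a)*x+np.sin(a)*y) for a in t]
    for i in range(36): L(C[i],C[i+1],(255,255,0))
E
python3 - <<'E'
from ov import *
o=[]
im=cv2.imread("pics/s8.png"); 
for th in(-.45,-.75):
    a=im.copy(); draw(a,"side",300,140,7,th,.002); o.append(a[150:650,200:580])
cv2.imwrite("pics/ov1.png",np.hstack(o))
a=cv2.imread("pics/s4.png"); draw(a,"side",300,140,7,.65,.0035); b=cv2.imread("pics/s4.png"); draw(b,"side",300,140,7,.4,.0035)
cv2.imwrite("pics/ov2.png",np.hstack([a[250:650,200:580],b[250:650,200:580]]))
E
```

```text
(no output)
```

View pics/ov1.png

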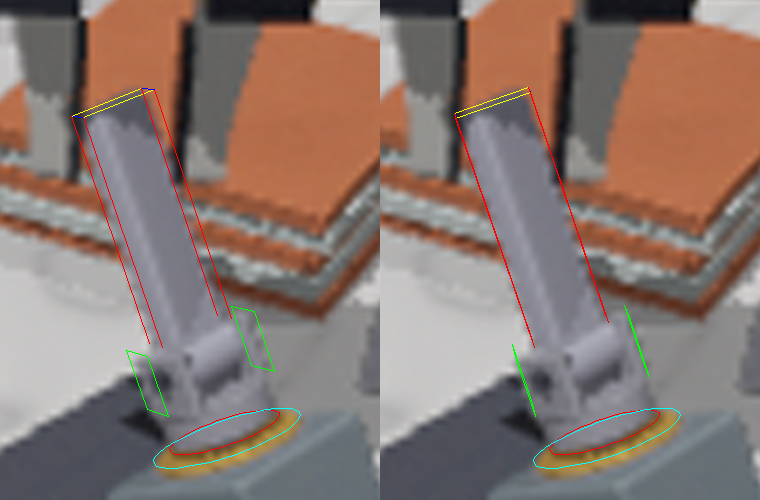

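View pics/ov2.png

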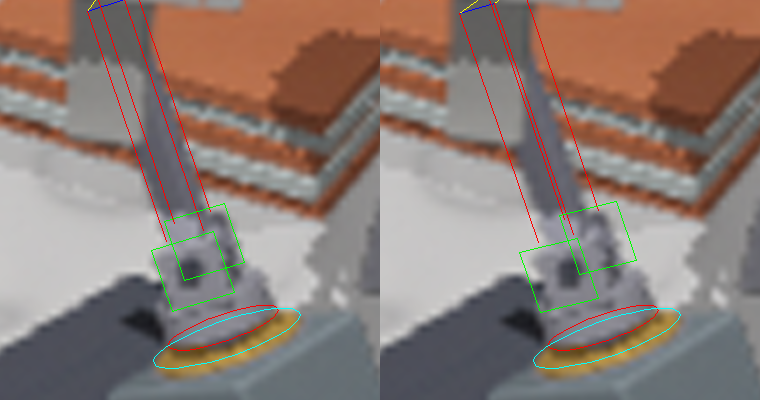

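```bash
python3 - <<'E'
from ov import *
o=[]
im=cv2.imread("pics/s8.png"); im=cv2.resize(im[230:630,250:500],None,fx=1.3,fy=1.3)
u0=300+250/7; v0=140+230/7
o=[im]
for th in(0.15,-.2):
    a=im.copy(); draw(a,"side",u0,v0,9.1,th,.002); o.append(a)
o=np.hstack(o); print(o.shape); cv2.imwrite("pics/ov3.png",o[:, :800] if 0 else cv2.resize(o,None,fx=.8,fy=.8))
E
```

```text
(520, 975, 3)
```

View pics/ov3.png

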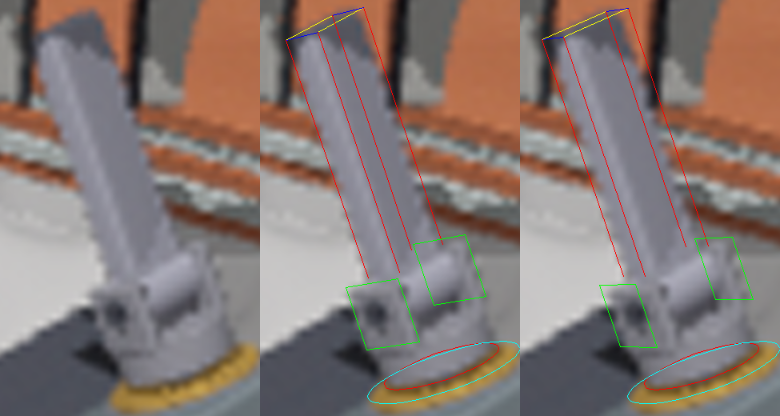

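Request:
apply_moves:
  commands:
    - {"dp": [0,0,0],"yaw": 0,"grip": 0.6}
    - {"dp": [0,0,0],"yaw": 0,"grip": 0.6}
    - {"dp": [0,0,-10],"yaw": 0.1,"grip": 0.6}
    - {"dp": [0,0,-40],"yaw": 0.26,"grip": 0.6}
    - {"dp": [0,0,-40],"yaw": 0.42,"grip": 0.6}

```text
time_s: 9.38
tcp_pos: [0.5587, -0.1405, 0.2221]
eef_rot: [-180.0, 0.3, -176.4]
contact_force: [0.1, -0.3, -0.6]
gripper_width: 0.0526
```

```bash
python3 - <<'E'
from ov import *
dp([.558,-.1407,.179],90)
c=capture("side")["color"][:,:,::-1]; cv2.imwrite("pics/side12.png",c)
u0,v0=335,170
im=cv2.resize(c[v0:v0+62,u0:u0+40],None,fx=9,fy=9,interpolation=cv2.INTER_CUBIC)
o=[im]
for th in(.4,0.1): a=im.copy(); draw(a,"side",u0,v0,9,th,.002); o.append(a)
o=np.hstack(o); cv2.imwrite("pics/ov4.png",cv2.resize(o,None,fx=.74,fy=.74)); cv2.imwrite("pics/s12.png",im)
E
```

```text
dp [ 1.  -0.1 43.1] yaw 0.063 jaw_az 93.61299547177215 t 9.375 tcp [ 0.5587 -0.1405  0.2221] F [ 0.1 -0.3 -0.6] M [ 0.02 -0.01  0.01] w 0.0526 j [  5.  11. -13.   0. -66. -92.]
```

View pics/ov4.png

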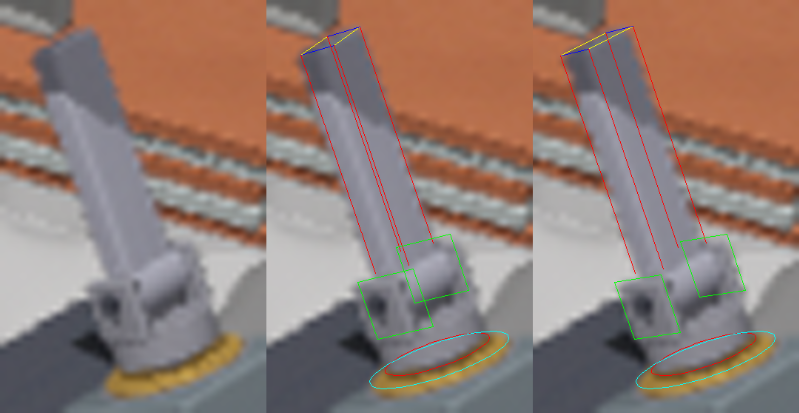

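View pics/s12.png

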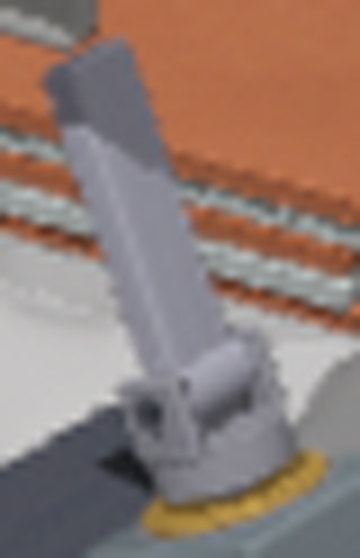

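Request:
apply_moves:
  commands:
    - {"dp": [1,0,0],"yaw": 0.16,"grip": 0.5}
    - {"dp": [1,0,20],"yaw": 0.31,"grip": 0.5}
    - {"dp": [1,0,44],"yaw": 0.31,"grip": 0.4}
    - {"dp": [1,0,44],"yaw": 0.31,"grip": 0.1}
    - {"dp": [1,0,44],"yaw": 0.31,"grip": 0}
    - {"dp": [1,0,44],"yaw": 0.31,"grip": 0}
    - {"dp": [1,0,44],"yaw": 0.31,"grip": 0}
    - {"dp": [1,0,44],"yaw": 0.31,"grip": 0}
  newtons: 30

```text
time_s: 10.42
tcp_pos: [0.5558, -0.1405, 0.1754]
eef_rot: [-180.0, -0.0, 166.1]
contact_force: [-1.5, -1.5, -3.8]
gripper_width: 0.0241
```

```bash
python3 -c "
from h import *
dp([.558,-.1407,.179],76)
crop('s13','side',300,140,110,100,7)"
```

```text
dp [-2.2  0.3 -3.6] yaw 0.002 jaw_az 76.13123029119602 t 10.425 tcp [ 0.5558 -0.1405  0.1754] F [-1.5 -1.5 -3.8] M [-0.5   0.69  0.2 ] w 0.0241 j [   5.   13.  -17.    0.  -60. -109.]
```

View pics/s13.png

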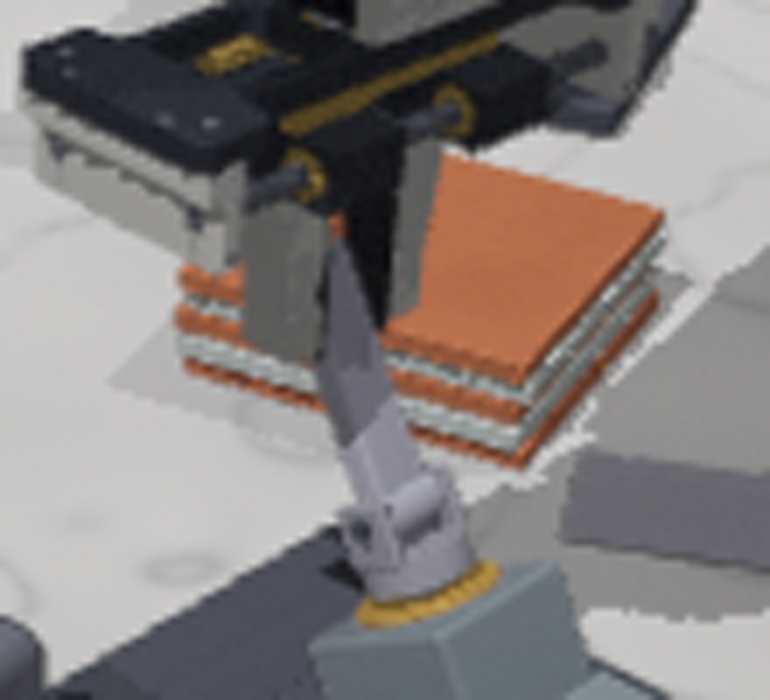

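Request:
apply_moves:
  commands:
    - {"dp": [0,0,0],"yaw": 0.08,"grip": 0}
    - {"dp": [0.2,0,0.2],"yaw": 0.16,"grip": 0}
    - {"dp": [0.3,0,0.4],"yaw": 0.24,"grip": 0}
    - {"dp": [0.3,0,0.5],"yaw": 0.32,"grip": 0}
    - {"dp": [0.4,0,0.6],"yaw": 0.4,"grip": 0}
    - {"dp": [0.5,0,0.8],"yaw": 0.5,"grip": 0}
    - {"dp": [0.5,0,0.8],"yaw": 0.5,"grip": 0}
  newtons: 35

```text
time_s: 11.35
tcp_pos: [0.5556, -0.1424, 0.1765]
eef_rot: [-179.8, 0.2, 137.5]
contact_force: [-3.7, -6.5, 8.4]
gripper_width: 0.0275
```

```bash
python3 -c "
from h import *
dp([.558,-.1407,.179],76)
crop('s14','side',300,140,110,100,7)"
```

```text
dp [-0.6  2.9 -2.5] yaw -0.497 jaw_az 47.49672052641891 t 11.35 tcp [ 0.5556 -0.1424  0.1765] F [-3.7 -6.5  8.4] M [-3.59  2.34  0.68] w 0.0275 j [   5.   13.  -17.    0.  -60. -138.]
```

View pics/s14.png

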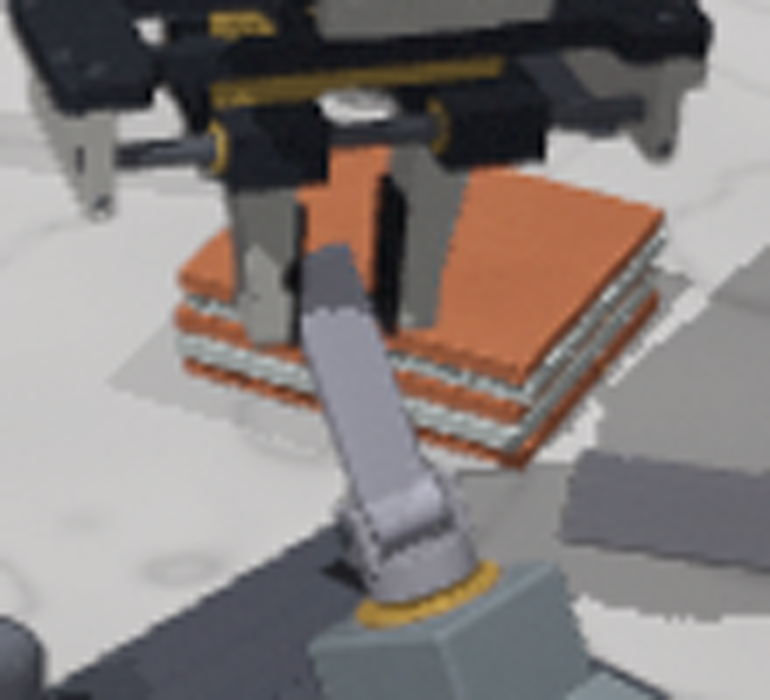

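Request:
apply_moves:
  commands:
    - {"dp": [-0.3,-1.5,-1],"yaw": 0.0,"grip": 0}
    - {"dp": [-0.2,-1.5,-1],"yaw": 0.1,"grip": 0}
    - {"dp": [-0.1,-1.5,-0.8],"yaw": 0.2,"grip": 0}
    - {"dp": [0,-1.5,-0.6],"yaw": 0.3,"grip": 0}
    - {"dp": [0,-1.6,-0.4],"yaw": 0.4,"grip": 0}
    - {"dp": [0,-1.6,-0.4],"yaw": 0.4,"grip": 0}
  newtons: 40

```text
time_s: 12.15
tcp_pos: [0.5549, -0.1433, 0.1776]
eef_rot: [-180.0, 0.2, 114.6]
contact_force: [-4.7, -4.6, 13.0]
gripper_width: 0.0302
```

```bash
python3 -c "
from h import *
dp([.558,-.1407,.179],76)
crop('s15','side',300,140,110,100,7)"
```

```text
dp [ 1.   3.9 -1.4] yaw -0.897 jaw_az 24.58445003011857 t 12.15 tcp [ 0.5549 -0.1433  0.1776] F [-4.7 -4.6 13. ] M [-2.35  3.04  0.59] w 0.0302 j [   5.   13.  -17.    0.  -60. -161.]
```

View pics/s15.png

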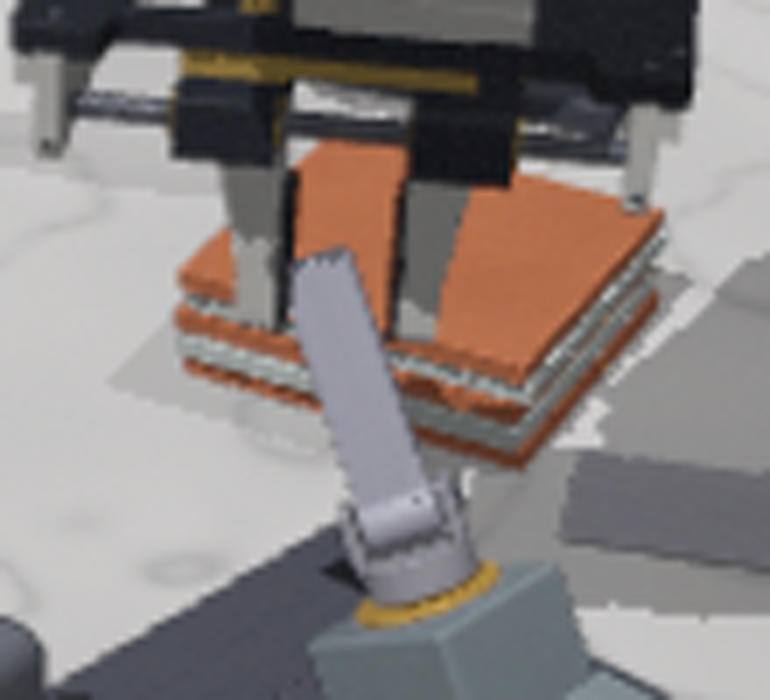

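Request:
apply_moves:
  commands:
    - {"dp": [0,0,0],"yaw": 0,"grip": 0.6}
    - {"dp": [0,0,0],"yaw": 0,"grip": 0.6}
    - {"dp": [0,0,-4],"yaw": -0.1,"grip": 0.6}
    - {"dp": [0,2,-4],"yaw": -0.28,"grip": 0.6}
    - {"dp": [0,2,-4],"yaw": -0.46,"grip": 0.6}
    - {"dp": [0,2,-4],"yaw": -0.64,"grip": 0.6}
    - {"dp": [0,2,-4],"yaw": -0.82,"grip": 0.6}
    - {"dp": [0,2,-4],"yaw": -1.0,"grip": 0.6}
    - {"dp": [0,2,-4],"yaw": -1.18,"grip": 0.5}
    - {"dp": [0,2,-4],"yaw": -1.36,"grip": 0.5}
    - {"dp": [0,2,-4],"yaw": -1.54,"grip": 0.45}
    - {"dp": [0,2,-4],"yaw": -1.7,"grip": 0.4}
  newtons: 16

```text
time_s: 13.7
tcp_pos: [0.5565, -0.1406, 0.1789]
eef_rot: [-180.0, 0.0, -147.7]
contact_force: [-1.0, -0.2, -0.2]
gripper_width: 0.0361
```

```bash
python3 -c "
from h import *
dp([.558,-.141,.182],122)"
```

```text
dp [-1.  -1.2 -3.1] yaw 0.005 jaw_az 122.2759457872627 t 13.7 tcp [ 0.5565 -0.1406  0.1789] F [-1.  -0.2 -0.2] M [-0.   -0.02  0.04] w 0.0361 j [  5.  13. -16.  -0. -61. -63.]
```

Request:
apply_moves:
  commands:
    - {"dp": [-1,-1,-3],"yaw": 0,"grip": 0.2}
    - {"dp": [-1,-1,-3],"yaw": 0,"grip": 0}
    - {"dp": [-1,-1,-3],"yaw": 0,"grip": 0}
    - {"dp": [-1,-1,-3],"yaw": 0,"grip": 0}
    - {"dp": [-1,-1,-3],"yaw": 0,"grip": 0}

```text
time_s: 14.32
tcp_pos: [0.5579, -0.1409, 0.1821]
eef_rot: [-180.0, 0.0, -148.1]
contact_force: [0.8, 1.4, 1.7]
gripper_width: 0.0172
```

```bash
python3 -c "
from h import *
dp([.558,-.141,.182],122)
crop('s16','side',300,140,110,100,7)"
```

```text
dp [ 0.  -0.2  0.1] yaw -0.001 jaw_az 121.93754896242986 t 14.325 tcp [ 0.5579 -0.1409  0.1821] F [0.8 1.4 1.7] M [ 0.57 -0.06 -0.11] w 0.0172 j [  5.  13. -16.   0. -61. -63.]
```

View pics/s16.png

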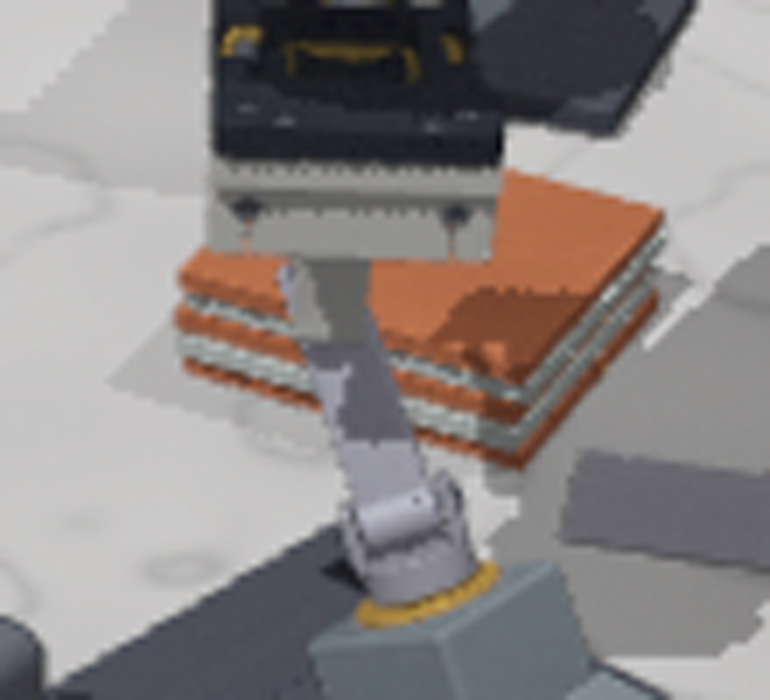

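Request:
apply_moves:
  commands:
    - {"dp": [-1,0,0],"yaw": 0.08,"grip": 0}
    - {"dp": [-1,0,0.2],"yaw": 0.16,"grip": 0}
    - {"dp": [-1,0.2,0.4],"yaw": 0.24,"grip": 0}
    - {"dp": [-0.8,0.2,0.5],"yaw": 0.32,"grip": 0}
    - {"dp": [-0.7,0.3,0.6],"yaw": 0.4,"grip": 0}
    - {"dp": [-0.6,0.3,0.8],"yaw": 0.48,"grip": 0}
    - {"dp": [-0.6,0.3,0.8],"yaw": 0.48,"grip": 0}
  newtons: 18

```text
time_s: 15.25
tcp_pos: [0.5589, -0.1405, 0.182]
eef_rot: [-180.0, 0.1, -175.6]
contact_force: [1.6, -0.1, 5.6]
gripper_width: 0.0135
```

```bash
python3 -c "
from h import *
dp([.558,-.141,.182],122)
crop('s17','side',300,140,110,100,7)"
```

```text
dp [ 1.  -0.4 -0. ] yaw -0.482 jaw_az 94.40483106915472 t 15.25 tcp [ 0.5589 -0.1405  0.182 ] F [ 1.6 -0.1  5.6] M [ 0.39 -0.28  0.04] w 0.0135 j [  5.  13. -16.   0. -61. -91.]
```

View pics/s17.png

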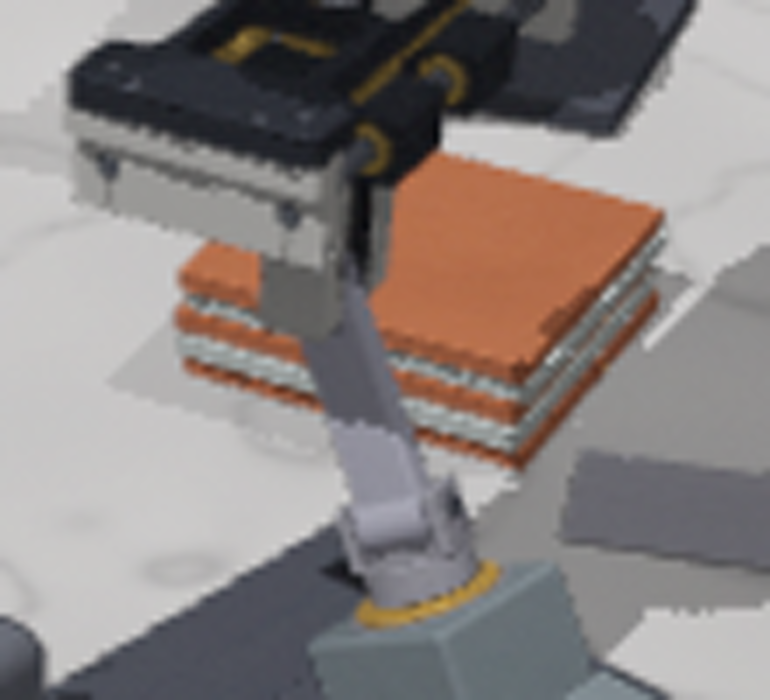

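Request:
apply_moves:
  commands:
    - {"dp": [0,0,-0.4],"yaw": 0.08,"grip": 0}
    - {"dp": [0.2,0,-0.2],"yaw": 0.16,"grip": 0}
    - {"dp": [0.3,0,0],"yaw": 0.24,"grip": 0}
    - {"dp": [0.3,0,0.2],"yaw": 0.32,"grip": 0}
    - {"dp": [0.4,0.1,0.3],"yaw": 0.4,"grip": 0}
    - {"dp": [0.4,0.1,0.3],"yaw": 0.4,"grip": 0}

```text
time_s: 16.05
tcp_pos: [0.5578, -0.141, 0.1811]
eef_rot: [-179.9, 0.0, 161.6]
contact_force: [1.7, -2.7, 2.8]
gripper_width: 0.0126
```

```bash
python3 -c "
from h import *
dp([.558,-.141,.182],122)
crop('s18','side',300,140,110,100,7)"
```

```text
dp [-0.2  0.  -0.9] yaw -0.88 jaw_az 71.59675411850871 t 16.05 tcp [ 0.5578 -0.141   0.1811] F [ 1.7 -2.7  2.8] M [-1.41 -0.23  0.22] w 0.0126 j [   5.   13.  -16.    0.  -61. -114.]
```

View pics/s18.png

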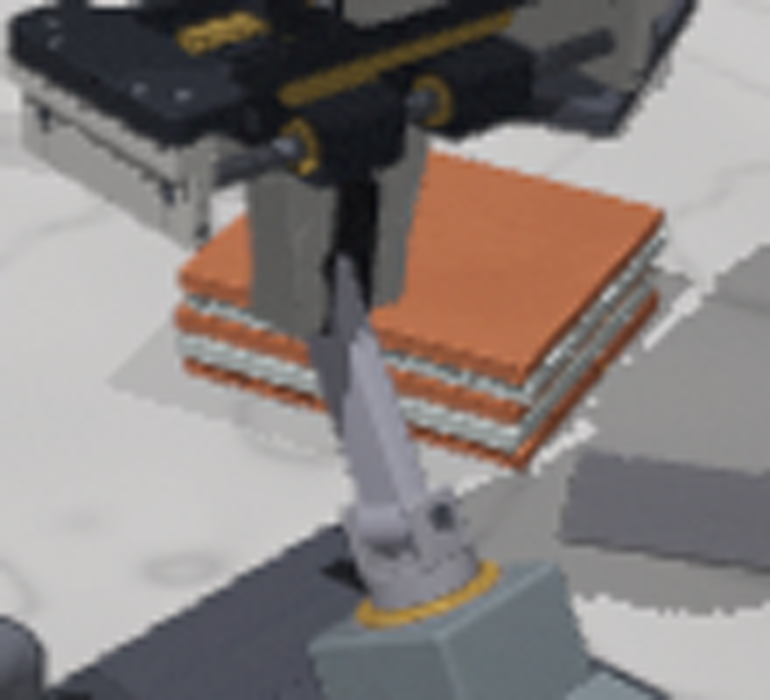

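Request:
apply_moves:
  commands:
    - {"dp": [0,0,-0.2],"yaw": 0.07,"grip": 0}
    - {"dp": [0.1,0,0],"yaw": 0.14,"grip": 0}
    - {"dp": [0.2,0,0.1],"yaw": 0.21,"grip": 0}
    - {"dp": [0.2,0,0.2],"yaw": 0.28,"grip": 0}
    - {"dp": [0.2,0,0.2],"yaw": 0.28,"grip": 0}

```text
time_s: 16.73
tcp_pos: [0.558, -0.1407, 0.1812]
eef_rot: [-180.0, 0.1, 145.6]
contact_force: [1.4, -3.6, 5.3]
gripper_width: 0.0142
```

```bash
python3 -c "
from h import *
dp([.558,-.141,.182],122)
crop('s19','side',300,140,110,100,7)"
```

```text
dp [-0.1 -0.2 -0.8] yaw -1.158 jaw_az 55.62684682223327 t 16.725 tcp [ 0.558  -0.1407  0.1812] F [ 1.4 -3.6  5.3] M [-1.72 -0.39  0.29] w 0.0142 j [   5.   13.  -16.    0.  -61. -130.]
```

View pics/s19.png

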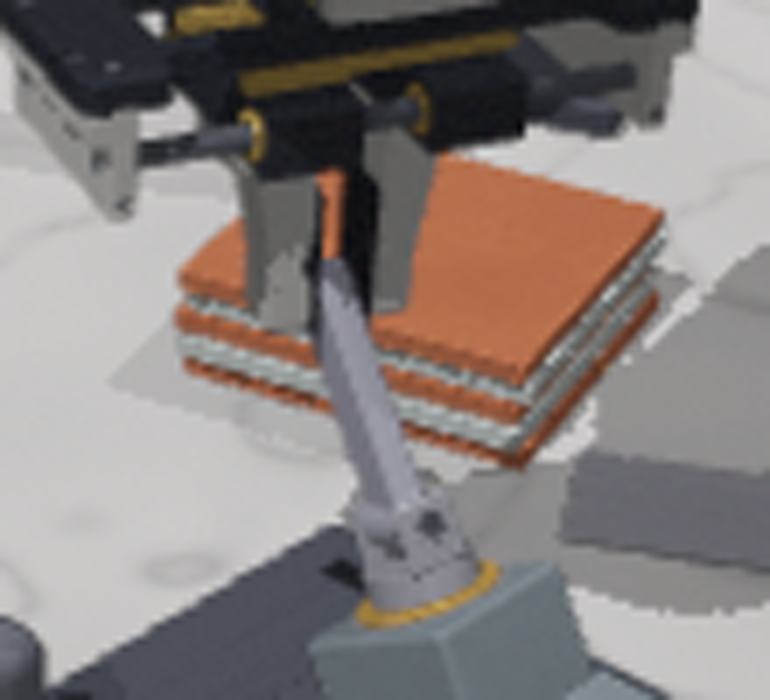

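Request:
apply_moves:
  commands:
    - {"dp": [0,0,-0.3],"yaw": 0.06,"grip": 0}
    - {"dp": [0.1,-0.3,-0.2],"yaw": 0.12,"grip": 0}
    - {"dp": [0.2,-0.3,0],"yaw": 0.18,"grip": 0}
    - {"dp": [0.2,-0.3,0],"yaw": 0.18,"grip": 0}

```text
time_s: 17.27
tcp_pos: [0.5583, -0.141, 0.1815]
eef_rot: [179.9, 0.2, 135.4]
contact_force: [3.9, -5.2, 5.2]
gripper_width: 0.0166
```

```bash
python3 -c "
from h import *
dp([.558,-.141,.182],122)
crop('s20','side',300,140,110,100,7)"
```

```text
dp [ 0.2 -0.2 -0.5] yaw -1.337 jaw_az 45.371393713049606 t 17.275 tcp [ 0.5583 -0.141   0.1815] F [ 3.9 -5.2  5.2] M [-2.19 -1.1   0.71] w 0.0166 j [   5.   13.  -16.    0.  -61. -140.]
```

View pics/s20.png

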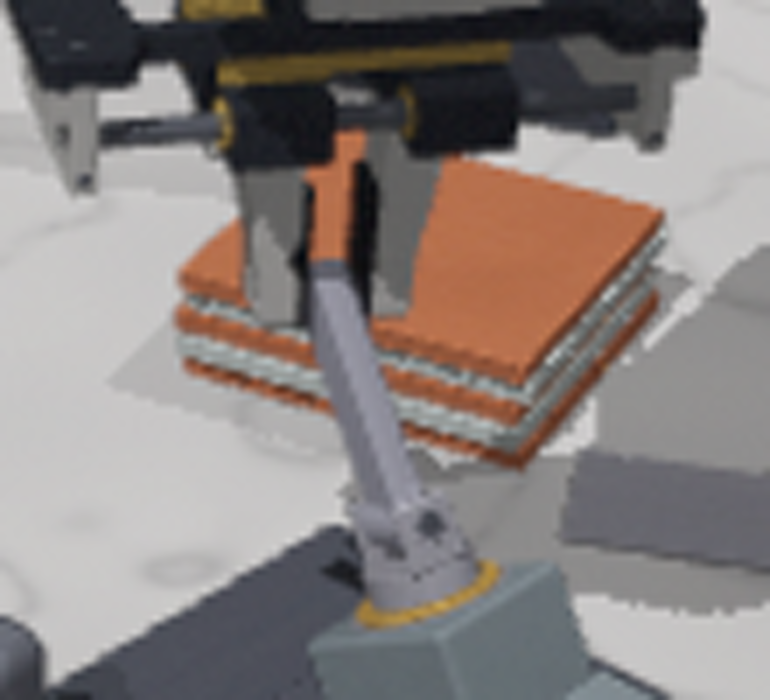

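```bash
python3 - <<'E'
import cv2,numpy as np
o=[]
for n in("s4","s17","s19","s20"):
    c=cv2.imread(f"pics/{n}.png")[470:650,330:520]; o.append(cv2.resize(c,None,fx=2.05,fy=1.9))
cv2.imwrite("pics/cmp.png",np.vstack([np.hstack(o[:2]),np.hstack(o[2:])]))
d=cv2.absdiff(cv2.imread("pics/s19.png")[470:650,330:520],cv2.imread("pics/s20.png")[470:650,330:520]);print(d.max(),d.mean(), d[60:].max())
E
```

```text
75 2.767251461988304 34
```

View pics/cmp.png

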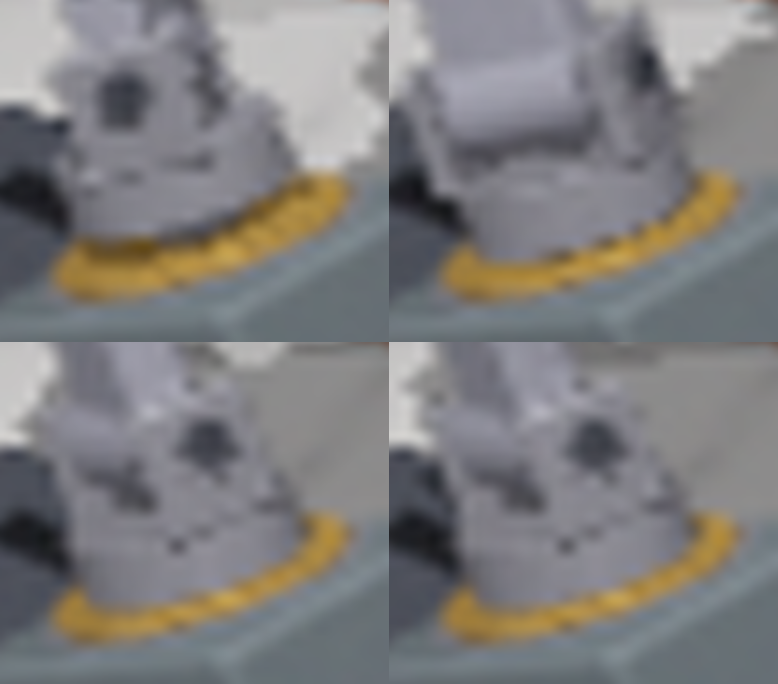

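Request:
apply_moves:
  commands:
    - {"dp": [0,0,0],"yaw": 0,"grip": 0.6}
    - {"dp": [0,0,0],"yaw": 0,"grip": 0.6}
    - {"dp": [0,0,0],"yaw": 0,"grip": 0.6}
    - {"dp": [0,0,-40],"yaw": 0,"grip": 0.6}
    - {"dp": [0,0,-60],"yaw": -0.18,"grip": 0.2}
    - {"dp": [0,0,-60],"yaw": -0.36,"grip": 0}
    - {"dp": [0,0,-60],"yaw": -0.54,"grip": 0}
    - {"dp": [0,0,-60],"yaw": -0.72,"grip": 0}
    - {"dp": [0,0,-60],"yaw": -0.9,"grip": 0}
    - {"dp": [0,0,-60],"yaw": -1.08,"grip": 0}
    - {"dp": [0,0,-60],"yaw": -1.26,"grip": 0}
    - {"dp": [0,0,-60],"yaw": -1.44,"grip": 0}

```text
time_s: 18.82
tcp_pos: [0.5567, -0.1401, 0.2401]
eef_rot: [179.9, -0.0, -142.0]
contact_force: [-0.0, -0.6, 0.2]
gripper_width: 0.0004
```

```bash
python3 - <<'E'
from ov import *
dp([.543,-.162,.185],150)
c=capture("side")["color"][:,:,::-1]; cv2.imwrite("pics/side21.png",c)
u0,v0=335,170
im=cv2.resize(c[v0:v0+62,u0:u0+40],None,fx=9,fy=9,interpolation=cv2.INTER_CUBIC)
o=[im]
for th in(-1.8,-2.1): a=im.copy(); draw(a,"side",u0,v0,9,th,.000); o.append(a)
o=np.hstack(o); cv2.imwrite("pics/ov5.png",cv2.resize(o,None,fx=.74,fy=.74))
E
```

```text
dp [24.2 -8.9 55.1] yaw -0.383 jaw_az 128.04642943186732 t 18.825 tcp [ 0.5567 -0.1401  0.2401] F [-0.  -0.6  0.2] M [0.03 0.04 0.01] w 0.0004 j [  5.  11. -11.  -0. -68. -57.]
```

View pics/ov5.png

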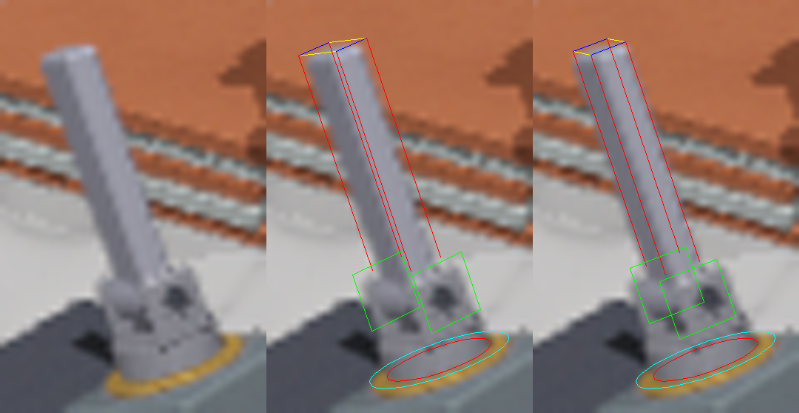

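```bash
cat > fold.py <<'E'
from ov import *
import itertools
def sep(c1,R1,h1,c2,R2,h2):
    ax=[R1[:,i] for i in range(3)]+[R2[:,i] for i in range(3)]+[np.cross(R1[:,i],R2[:,j]) for i in range(3) for j in range(3)]
    m=-1
    for a in ax:
        n=np.linalg.norm(a)
        if n<1e-6: continue
        a=a/n; m=max(m,abs(a@(c2-c1))-np.abs(a@R1)@h1-np.abs(a@R2)@h2)
    return m
def path(phis,rs,th=-2.05,jaw=145,half=(.0095,.021)):
    p=p0.copy(); p[4]=th; p[5]=0; seat,head,x,y,z,bx,by=model(p)
    a=np.radians(jaw); jy=np.array([np.cos(a),np.sin(a),0]); Rf=np.c_[np.cross(jy,[0,0,1]),jy,[0,0,1.]]
    out=[]
    for f,r in zip(phis,rs):
        l=np.cos(f)*z+np.sin(f)*bx; t=np.cos(f)*bx-np.sin(f)*z
        lo,hi=0,.08
        for _ in range(30):
            d=(lo+hi)/2; T=head+r*l-d*t
            s=sep(head+.0425*l,np.c_[t,by,l],np.array([.006,.012,.0425]),T+np.array([0,0,.03]),Rf,np.array([half[0],half[1],.03]))
            lo,hi=(d,hi) if s<0 else (lo,d)
        out.append(head+r*l-d*t)
    return np.array(out)
if __name__=="__main__":
    ph=np.array([0,.15,.3,.45,.6,.75,.9,1.05,1.2,1.35,1.5,1.6]); rs=np.full(len(ph),.068)
    P=path(ph,rs); print(np.c_[ph,P.round(4)])
    st=P[0]-.012*np.array([np.cos(np.radians(55)),np.sin(np.radians(55)),0]); print("start",st)
    dp([*st[:2],.24],145); dp(st,145)
    # world->tool after jaw at 145 : tool x axis
E
python3 fold.py
```

```text
[[ 0.      0.5459 -0.1523  0.1867]
 [ 0.15    0.5523 -0.1445  0.1858]
 [ 0.3     0.5581 -0.1364  0.1835]
 [ 0.45    0.5632 -0.128   0.1798]
 [ 0.6     0.5674 -0.1196  0.1747]
 [ 0.75    0.5705 -0.1114  0.1683]
 [ 0.9     0.5724 -0.1037  0.1606]
 [ 1.05    0.573  -0.0966  0.1519]
 [ 1.2     0.5722 -0.0905  0.1424]
 [ 1.35    0.5702 -0.0857  0.133 ]
 [ 1.5     0.568  -0.0823  0.1251]
 [ 1.6     0.566  -0.0805  0.1197]]
start [ 0.53903724 -0.16214622  0.18670698]
dp [27.6 -6.2  0.1] yaw -0.287 jaw_az 128.55460973949147 t 18.875 tcp [ 0.5567 -0.1401  0.2401] F [ 0.6 -0.4 -0.1] M [-0.03  0.03 -0.01] w 0.0011 j [  5.  11. -11.  -0. -68. -57.]
dp [27.5 -6.2 53.4] yaw -0.287 jaw_az 128.55460973949147 t 18.875 tcp [ 0.5567 -0.1401  0.2401] F [ 0.6 -0.4 -0.1] M [-0.03  0.03 -0.01] w 0.0011 j [  5.  11. -11.  -0. -68. -57.]
```

Request:
apply_moves:
  commands:
    - {"dp": [27.5,-6,0],"yaw": -0.15,"grip": 0}
    - {"dp": [27.5,-6,0],"yaw": -0.29,"grip": 0}
    - {"dp": [27.5,-6,25],"yaw": -0.29,"grip": 0}
    - {"dp": [27.5,-6,53],"yaw": -0.29,"grip": 0}
    - {"dp": [27.5,-6,53],"yaw": -0.29,"grip": 0}
  newtons: 20

```text
time_s: 19.5
tcp_pos: [0.5373, -0.1617, 0.1855]
eef_rot: [179.8, -0.1, -125.8]
contact_force: [-0.7, 0.2, 0.5]
gripper_width: 0.0003
```

```bash
python3 - <<'E'
from fold import *
P=path([0,.15,.3,.45,.6,.75,.9],[.068]*7)
for q in P: dp(q,145)
crop('s22','side',300,140,110,100,7)
E
```

```text
dp [-12.7  -1.5  -1.3] yaw -0.015 jaw_az 144.16530681539027 t 19.5 tcp [ 0.5373 -0.1617  0.1855] F [-0.7  0.2  0.5] M [0.05 0.02 0.01] w 0.0003 j [  3.  12. -17.  -0. -61. -39.]
dp [-22.7  -2.1  -0.3] yaw -0.015 jaw_az 144.16530681539027 t 19.5 tcp [ 0.5373 -0.1617  0.1855] F [-0.7  0.2  0.5] M [0.05 0.02 0.01] w 0.0003 j [  3.  12. -17.  -0. -61. -39.]
dp [-32.7  -2.    1.9] yaw -0.015 jaw_az 144.16530681539027 t 19.5 tcp [ 0.5373 -0.1617  0.1855] F [-0.7  0.2  0.5] M [0.05 0.02 0.01] w 0.0003 j [  3.  12. -17.  -0. -61. -39.]
dp [-42.5  -1.3   5.6] yaw -0.015 jaw_az 144.16530681539027 t 19.5 tcp [ 0.5373 -0.1617  0.1855] F [-0.7  0.2  0.5] M [0.05 0.02 0.01] w 0.0003 j [  3.  12. -17.  -0. -61. -39.]
dp [-51.7   0.2  10.7] yaw -0.015 jaw_az 144.16530681539027 t 19.5 tcp [ 0.5373 -0.1617  0.1855] F [-0.7  0.2  0.5] M [0.05 0.02 0.01] w 0.0003 j [  3.  12. -17.  -0. -61. -39.]
dp [-60.2   2.5  17.1] yaw -0.015 jaw_az 144.16530681539027 t 19.5 tcp [ 0.5373 -0.1617  0.1855] F [-0.7  0.2  0.5] M [0.05 0.02 0.01] w 0.0003 j [  3.  12. -17.  -0. -61. -39.]
dp [-67.6   5.4  24.7] yaw -0.015 jaw_az 144.16530681539027 t 19.5 tcp [ 0.5373 -0.1617  0.1855] F [-0.7  0.2  0.5] M [0.05 0.02 0.01] w 0.0003 j [  3.  12. -17.  -0. -61. -39.]
```

View pics/s22.png

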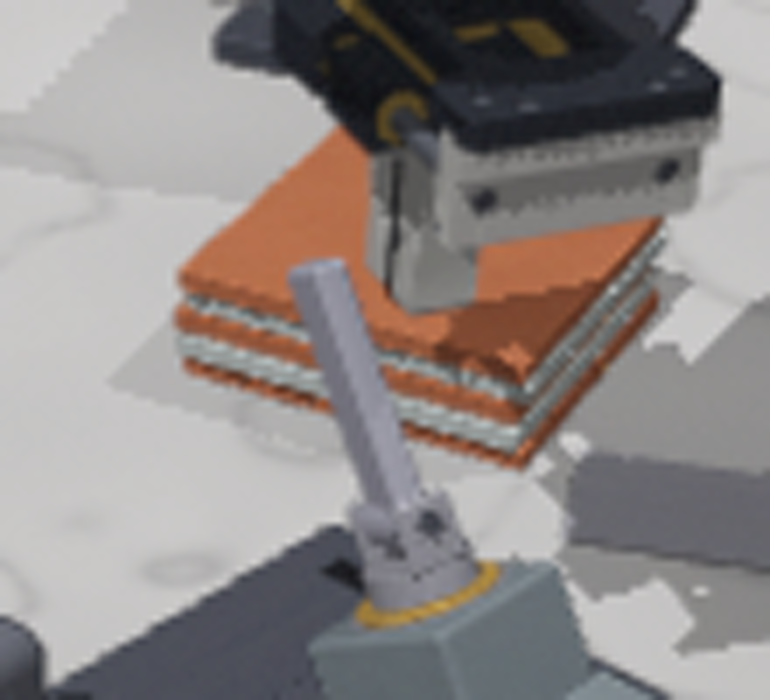

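Request:
apply_moves:
  commands:
    - {"dp": [-8,-1.5,-1.3],"yaw": 0,"grip": 0}
    - {"dp": [-13,-1.5,-1.3],"yaw": 0,"grip": 0}
    - {"dp": [-18,-1.8,-0.8],"yaw": 0,"grip": 0}
    - {"dp": [-23,-2,-0.3],"yaw": 0,"grip": 0}
    - {"dp": [-28,-2,0.8],"yaw": 0,"grip": 0}
    - {"dp": [-33,-2,2],"yaw": 0,"grip": 0}
    - {"dp": [-33,-2,2],"yaw": 0,"grip": 0}

```text
time_s: 20.42
tcp_pos: [0.5592, -0.1359, 0.185]
eef_rot: [179.9, -0.1, -125.7]
contact_force: [-4.6, -2.6, 1.8]
gripper_width: 0.0006
```

```bash
python3 - <<'E'
from fold import *
P=path([.3,.45,.6,.75,.9],[.068]*5)
for q in P: dp(q,145)
crop('s23','side',300,140,110,100,7)
E
```

```text
dp [1.  0.6 1.5] yaw -0.012 jaw_az 144.31738624258247 t 20.425 tcp [ 0.5592 -0.1359  0.185 ] F [-4.6 -2.6  1.8] M [-0.85  1.8   0.07] w 0.0006 j [  6.  13. -15.  -0. -62. -41.]
dp [-8.8  1.3  5.2] yaw -0.012 jaw_az 144.31738624258247 t 20.425 tcp [ 0.5592 -0.1359  0.185 ] F [-4.6 -2.6  1.8] M [-0.85  1.8   0.07] w 0.0006 j [  6.  13. -15.  -0. -62. -41.]
dp [-18.    2.8  10.3] yaw -0.012 jaw_az 144.31738624258247 t 20.425 tcp [ 0.5592 -0.1359  0.185 ] F [-4.6 -2.6  1.8] M [-0.85  1.8   0.07] w 0.0006 j [  6.  13. -15.  -0. -62. -41.]
dp [-26.5   5.1  16.7] yaw -0.012 jaw_az 144.31738624258247 t 20.425 tcp [ 0.5592 -0.1359  0.185 ] F [-4.6 -2.6  1.8] M [-0.85  1.8   0.07] w 0.0006 j [  6.  13. -15.  -0. -62. -41.]
dp [-33.9   8.   24.3] yaw -0.012 jaw_az 144.31738624258247 t 20.425 tcp [ 0.5592 -0.1359  0.185 ] F [-4.6 -2.6  1.8] M [-0.85  1.8   0.07] w 0.0006 j [  6.  13. -15.  -0. -62. -41.]
```

View pics/s23.png

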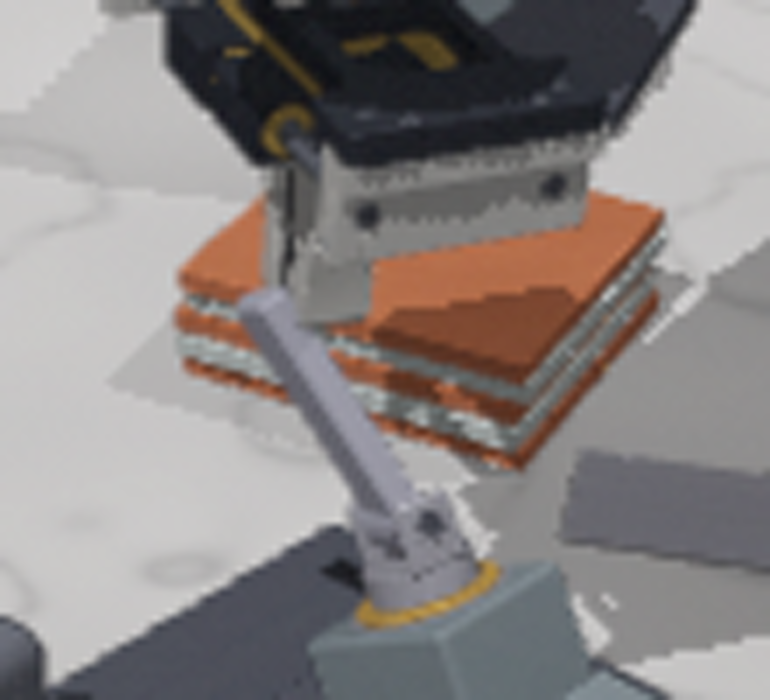

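Request:
apply_moves:
  commands:
    - {"dp": [-4,1,3],"yaw": 0,"grip": 0}
    - {"dp": [-9,1.3,5],"yaw": 0,"grip": 0}
    - {"dp": [-13.5,2,8],"yaw": 0,"grip": 0}
    - {"dp": [-18,3,10.5],"yaw": 0,"grip": 0}
    - {"dp": [-22,4,13.5],"yaw": 0,"grip": 0}
    - {"dp": [-26.5,5,17],"yaw": 0,"grip": 0}
    - {"dp": [-30,6.5,21],"yaw": 0,"grip": 0}
    - {"dp": [-34,8,24.5],"yaw": 0,"grip": 0}
    - {"dp": [-34,8,24.5],"yaw": 0,"grip": 0}

```text
time_s: 21.6
tcp_pos: [0.5734, -0.1039, 0.1609]
eef_rot: [-180.0, -0.0, -125.7]
contact_force: [-2.6, -3.0, 2.7]
gripper_width: 0.0006
```

```bash
python3 - <<'E'
from fold import *
P=path([.9,1.05,1.2,1.35,1.5,1.6],[.068]*6)
for q in P: dp(q,145)
crop('s24','side',290,160,110,100,7)
E
```

```text
dp [0.4 0.9 0.3] yaw -0.012 jaw_az 144.32547885158561 t 21.6 tcp [ 0.5734 -0.1039  0.1609] F [-2.6 -3.   2.7] M [-1.19  0.94  0.01] w 0.0006 j [  9.  15. -16.   0. -59. -45.]
dp [-5.6  4.6  8.9] yaw -0.012 jaw_az 144.32547885158561 t 21.6 tcp [ 0.5734 -0.1039  0.1609] F [-2.6 -3.   2.7] M [-1.19  0.94  0.01] w 0.0006 j [  9.  15. -16.   0. -59. -45.]
dp [-10.2   8.8  18.5] yaw -0.012 jaw_az 144.32547885158561 t 21.6 tcp [ 0.5734 -0.1039  0.1609] F [-2.6 -3.   2.7] M [-1.19  0.94  0.01] w 0.0006 j [  9.  15. -16.   0. -59. -45.]
dp [-12.9  13.2  27.9] yaw -0.012 jaw_az 144.32547885158561 t 21.6 tcp [ 0.5734 -0.1039  0.1609] F [-2.6 -3.   2.7] M [-1.19  0.94  0.01] w 0.0006 j [  9.  15. -16.   0. -59. -45.]
dp [-14.3  17.   35.8] yaw -0.012 jaw_az 144.32547885158561 t 21.6 tcp [ 0.5734 -0.1039  0.1609] F [-2.6 -3.   2.7] M [-1.19  0.94  0.01] w 0.0006 j [  9.  15. -16.   0. -59. -45.]
dp [-14.6  19.6  41.2] yaw -0.012 jaw_az 144.32547885158561 t 21.6 tcp [ 0.5734 -0.1039  0.1609] F [-2.6 -3.   2.7] M [-1.19  0.94  0.01] w 0.0006 j [  9.  15. -16.   0. -59. -45.]
```

View pics/s24.png

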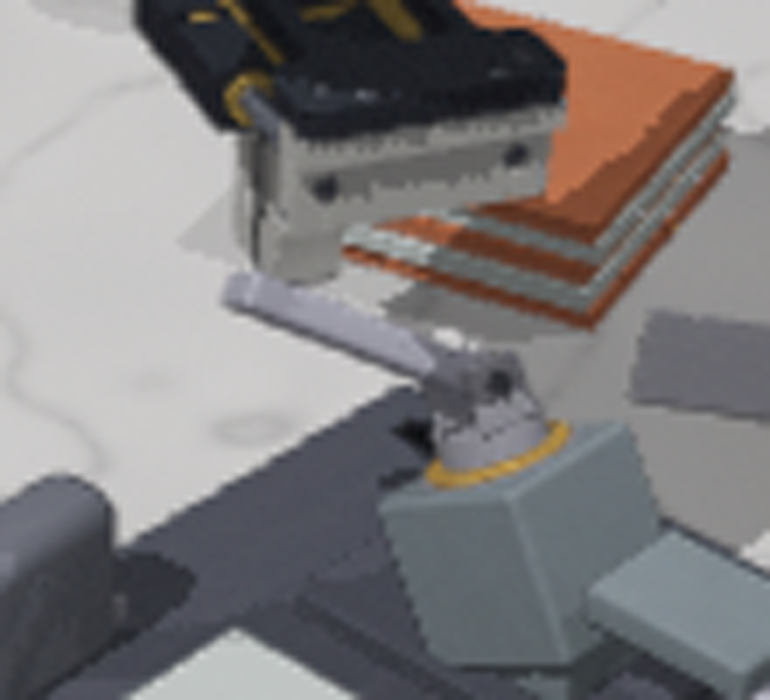

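Request:
apply_moves:
  commands:
    - {"dp": [-3,2.5,4.5],"yaw": 0,"grip": 0}
    - {"dp": [-5.5,4.5,9],"yaw": 0,"grip": 0}
    - {"dp": [-8,6.5,13.5],"yaw": 0,"grip": 0}
    - {"dp": [-10,9,18.5],"yaw": 0,"grip": 0}
    - {"dp": [-11.5,11,23],"yaw": 0,"grip": 0}
    - {"dp": [-13,13,28],"yaw": 0,"grip": 0}
    - {"dp": [-13,13,28],"yaw": 0,"grip": 0}

```text
time_s: 22.52
tcp_pos: [0.5704, -0.0855, 0.1328]
eef_rot: [-180.0, 0.0, -125.7]
contact_force: [-1.3, -1.5, 4.2]
gripper_width: 0.0008
```

```bash
python3 - <<'E'
from fold import *
P=path([1.35,1.5,1.6],[.068]*3)
for q in P: dp(q,145)
crop('s25','side',290,160,110,100,7)
E
```

```text
dp [ 0.3  0.  -0.2] yaw -0.012 jaw_az 144.31863053338972 t 22.525 tcp [ 0.5704 -0.0855  0.1328] F [-1.3 -1.5  4.2] M [-0.49  0.52  0.02] w 0.0008 j [ 11.  16. -19.  -0. -55. -47.]
dp [-1.1  3.8  7.7] yaw -0.012 jaw_az 144.31863053338972 t 22.525 tcp [ 0.5704 -0.0855  0.1328] F [-1.3 -1.5  4.2] M [-0.49  0.52  0.02] w 0.0008 j [ 11.  16. -19.  -0. -55. -47.]
dp [-1.4  6.5 13.1] yaw -0.012 jaw_az 144.31863053338972 t 22.525 tcp [ 0.5704 -0.0855  0.1328] F [-1.3 -1.5  4.2] M [-0.49  0.52  0.02] w 0.0008 j [ 11.  16. -19.  -0. -55. -47.]
```

View pics/s25.png

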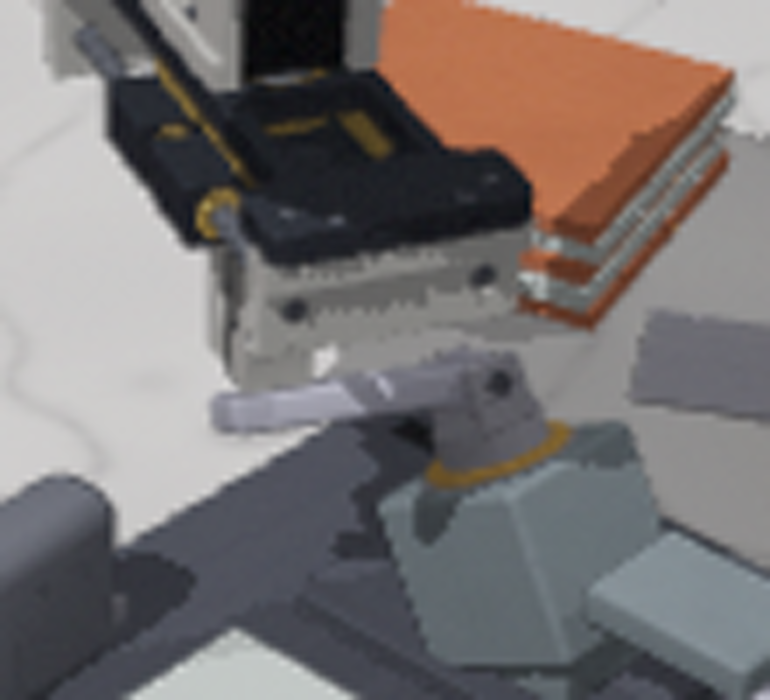

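Request:
apply_moves:
  commands:
    - {"dp": [-0.5,2,4],"yaw": 0,"grip": 0}
    - {"dp": [-1,3.5,7.5],"yaw": 0,"grip": 0}
    - {"dp": [-1,4.5,9.5],"yaw": 0,"grip": 0}
    - {"dp": [-1,4.5,9.5],"yaw": 0,"grip": 0}

```text
time_s: 23.08
tcp_pos: [0.5676, -0.0823, 0.1239]
eef_rot: [-180.0, 0.0, -125.7]
contact_force: [-1.7, -1.1, 5.6]
gripper_width: 0.0004
```

```bash
python3 - <<'E'
from fold import *
P=path([1.5,1.6],[.068]*2)
for q in P: dp(q,145)
E
```

```text
dp [-0.2 -0.4 -1.2] yaw -0.012 jaw_az 144.31093402307783 t 23.075 tcp [ 0.5676 -0.0823  0.1239] F [-1.7 -1.1  5.6] M [-0.39  0.63  0.01] w 0.0004 j [ 11.  16. -20.   0. -54. -47.]
dp [-0.5  2.3  4.2] yaw -0.012 jaw_az 144.31093402307783 t 23.075 tcp [ 0.5676 -0.0823  0.1239] F [-1.7 -1.1  5.6] M [-0.39  0.63  0.01] w 0.0004 j [ 11.  16. -20.   0. -54. -47.]
```

Running force still about 5.6 N; continue until the stop is felt.

Request:
apply_moves:
  commands:
    - {"dp": [0,0.5,1],"yaw": 0,"grip": 0}
    - {"dp": [0,0.8,2],"yaw": 0,"grip": 0}
    - {"dp": [0,0.8,2],"yaw": 0,"grip": 0}

```text
time_s: 23.45
tcp_pos: [0.5671, -0.0818, 0.122]
eef_rot: [-179.9, 0.1, -125.7]
contact_force: [-1.4, -0.4, 6.4]
gripper_width: 0.0005
```

```bash
python3 - <<'E'
from fold import *
dp([.57,-.08,.12],145)
E
```

```text
dp [-3.2 -1.4  2. ] yaw -0.012 jaw_az 144.3146699031905 t 23.45 tcp [ 0.5671 -0.0818  0.122 ] F [-1.4 -0.4  6.4] M [-0.29  0.69 -0.04] w 0.0005 j [ 11.  16. -20.   0. -53. -47.]
```

Request:
apply_moves:
  commands:
    - {"dp": [0,0.5,1],"yaw": 0,"grip": 0}
    - {"dp": [0,0.8,2],"yaw": 0,"grip": 0}
    - {"dp": [0,0.8,2],"yaw": 0,"grip": 0}

```text
time_s: 23.82
tcp_pos: [0.5667, -0.0813, 0.1203]
eef_rot: [-179.9, 0.1, -125.7]
contact_force: [-1.7, -0.7, 8.2]
gripper_width: 0.0006
```

```bash
python3 - <<'E'
from fold import *
dp([.57,-.08,.12],145)
crop('s26','side',290,160,110,100,7)
E
```

```text
dp [-3.  -1.9  0.3] yaw -0.012 jaw_az 144.31960887021225 t 23.825 tcp [ 0.5667 -0.0813  0.1203] F [-1.7 -0.7  8.2] M [-0.31  0.77 -0.02] w 0.0006 j [ 11.  16. -21.   0. -53. -47.]
```

View pics/s26.png

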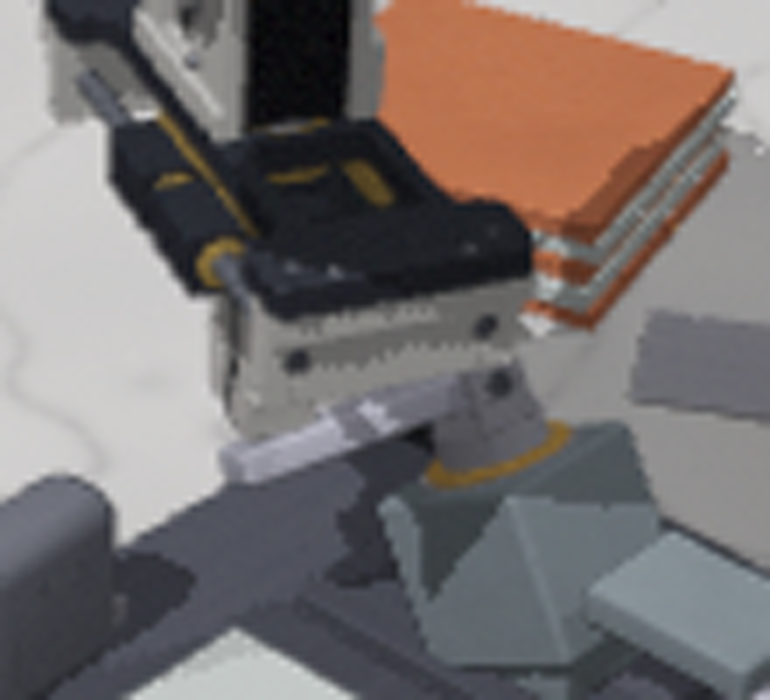

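Request:
apply_moves:
  commands:
    - {"dp": [0,0.5,1],"yaw": 0,"grip": 0}
    - {"dp": [0,0.8,2],"yaw": 0,"grip": 0}
    - {"dp": [0,0.8,2],"yaw": 0,"grip": 0}

```text
time_s: 24.25
tcp_pos: [0.5667, -0.081, 0.119]
eef_rot: [-179.8, 0.1, -125.7]
contact_force: [-1.5, -0.6, 11.3]
gripper_width: 0.0005
```

```bash
python3 - <<'E'
from fold import *
dp([.57,-.08,.12],145)
E
```

```text
dp [-2.8 -2.1 -0.9] yaw -0.012 jaw_az 144.33927723000986 t 24.25 tcp [ 0.5667 -0.081   0.119 ] F [-1.5 -0.6 11.3] M [-0.45  0.86  0.02] w 0.0005 j [ 11.  16. -21.   0. -53. -47.]
```

Request:
apply_moves:
  commands:
    - {"dp": [0,0,1.5],"yaw": 0,"grip": 0}
    - {"dp": [0,0,3],"yaw": 0,"grip": 0}
    - {"dp": [0,0,3],"yaw": 0,"grip": 0}

```text
time_s: 24.62
tcp_pos: [0.5673, -0.0809, 0.117]
eef_rot: [-179.8, 0.1, -125.6]
contact_force: [-3.0, -0.1, 18.2]
gripper_width: 0.0002
```

```bash
python3 - <<'E'
from fold import *
dp([.57,-.08,.12],145)
E
```

```text
dp [-2.3 -1.7 -3. ] yaw -0.011 jaw_az 144.3617507935309 t 24.625 tcp [ 0.5673 -0.0809  0.117 ] F [-3.  -0.1 18.2] M [-0.04  1.34 -0.  ] w 0.0002 j [ 11.  16. -21.   0. -52. -47.]
```

Request:
apply_moves:
  commands:
    - {"dp": [0,0,-10],"yaw": 0,"grip": 0}
    - {"dp": [0,0,-60],"yaw": 0,"grip": 0}
    - {"dp": [0,0,-120],"yaw": 0,"grip": 0}
    - {"dp": [60,0,-130],"yaw": 0,"grip": 0}
    - {"dp": [120,-40,-130],"yaw": 0,"grip": 0}
    - {"dp": [180,-80,-130],"yaw": 0,"grip": 0}
    - {"dp": [220,-120,-130],"yaw": 0,"grip": 0}
    - {"dp": [220,-170,-130],"yaw": 0,"grip": 0}
    - {"dp": [220,-200,-130],"yaw": 0,"grip": 0}

```text
time_s: 25.75
tcp_pos: [0.6003, -0.3786, 0.2429]
eef_rot: [179.9, 0.0, -125.8]
contact_force: [-0.9, 1.2, -0.6]
gripper_width: 0.0007
```

```bash
python3 - <<'E'
from ov import *
dp([.57,-.08,.12],145)
for n,b,s in (("side",(300,185,95,75),8),("top",(330,205,100,90),7)):
    c=capture(n)["color"][:,:,::-1]; cv2.imwrite(f"pics/{n}30.png",c)
    u,v,w,h=b; im=cv2.resize(c[v:v+h,u:u+w],None,fx=s,fy=s,interpolation=cv2.INTER_CUBIC); cv2.imwrite(f"pics/{n}31.png",im)
    draw(im,n,u,v,s,-2.05,0,1.5); cv2.imwrite(f"pics/{n}32.png",im)
E
```

```text
dp [-224.3  199.3  123.2] yaw -0.015 jaw_az 144.16348179490788 t 25.75 tcp [ 0.6003 -0.3786  0.2429] F [-0.9  1.2 -0.6] M [0.1  0.1  0.04] w 0.0007 j [-17.  23.   7.  -0. -74. -19.]
```

View pics/side31.png

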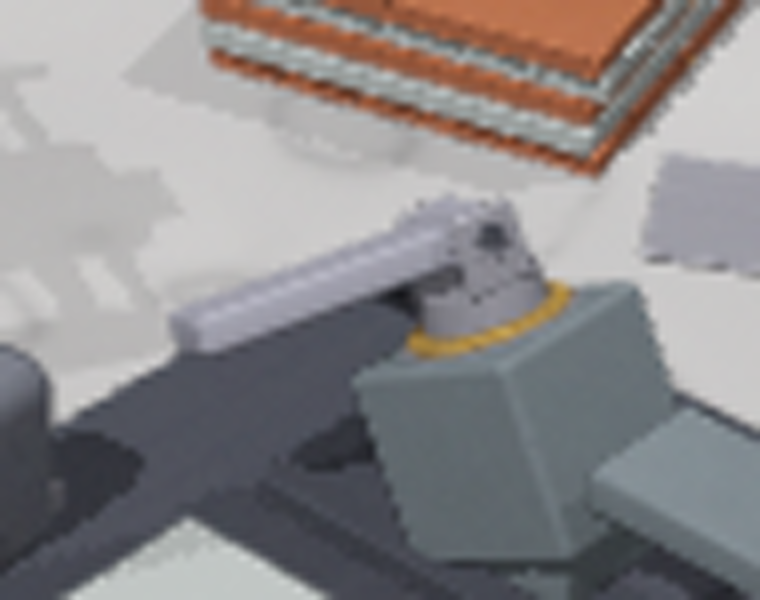

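View pics/side32.png

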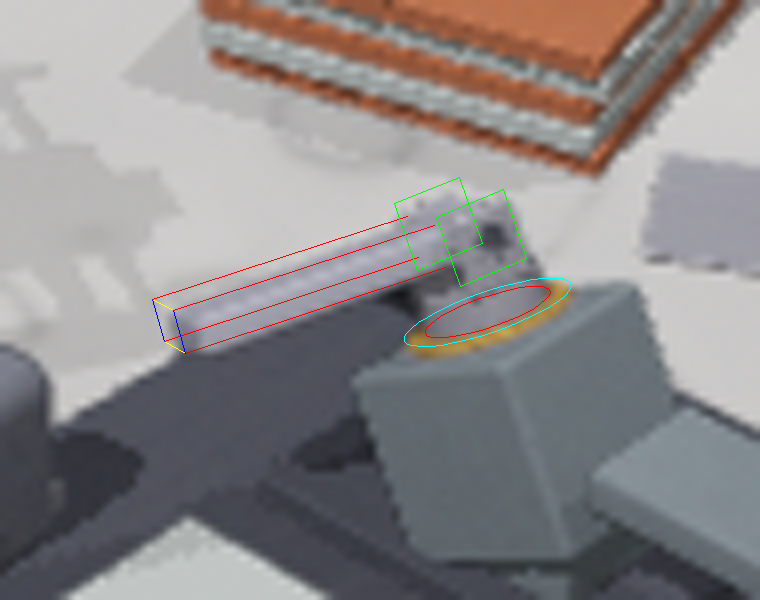

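View pics/top31.png

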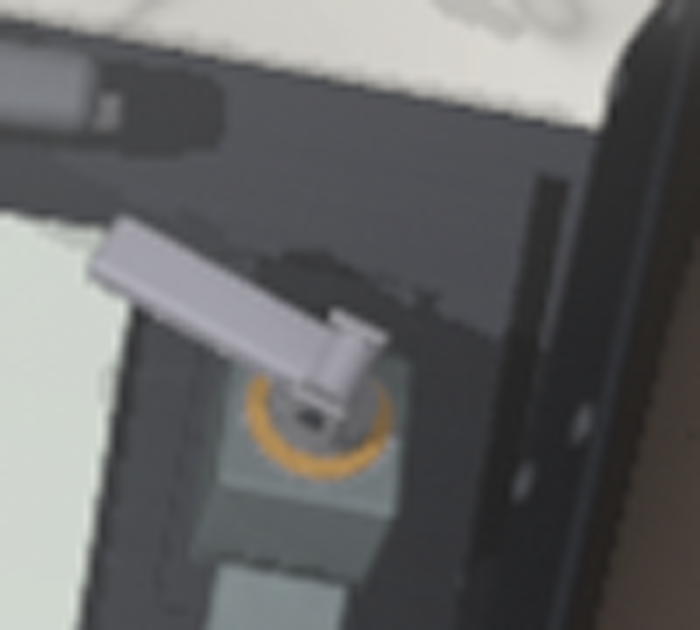

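View pics/top32.png

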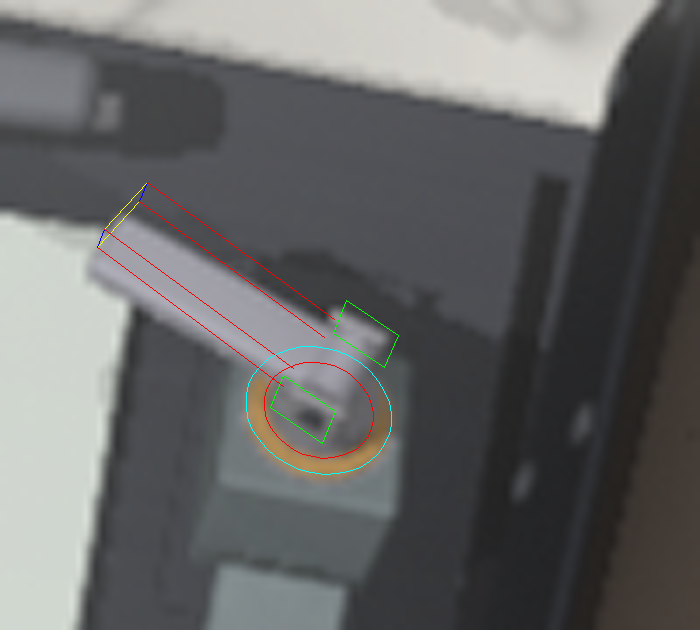

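View pics/side30.png

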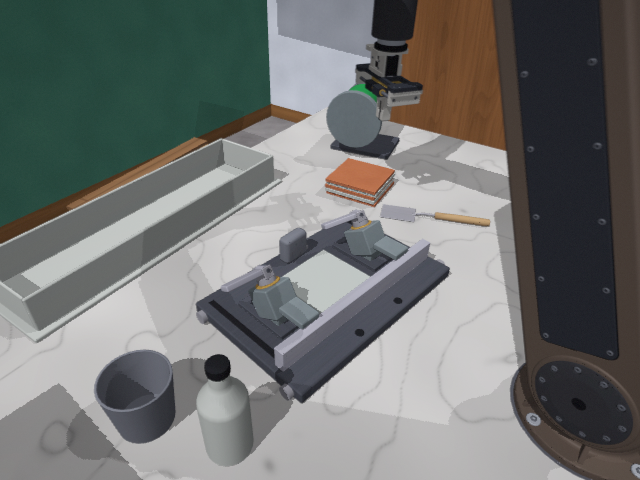

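```bash
python3 - <<'E'
import cv2,numpy as np
c=cv2.imread("pics/side30.png")[205:240,315:370]; a=cv2.resize(c,None,fx=14,fy=14,interpolation=cv2.INTER_CUBIC); cv2.imwrite("pics/z1.png",a)
c=cv2.imread("pics/top30.png")[230:275,338:393]; cv2.imwrite("pics/z2.png",cv2.convertScaleAbs(cv2.resize(c,None,fx=13,fy=13,interpolation=cv2.INTER_CUBIC),alpha=1.3))
E
```

```text
(no output)
```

View pics/z1.png

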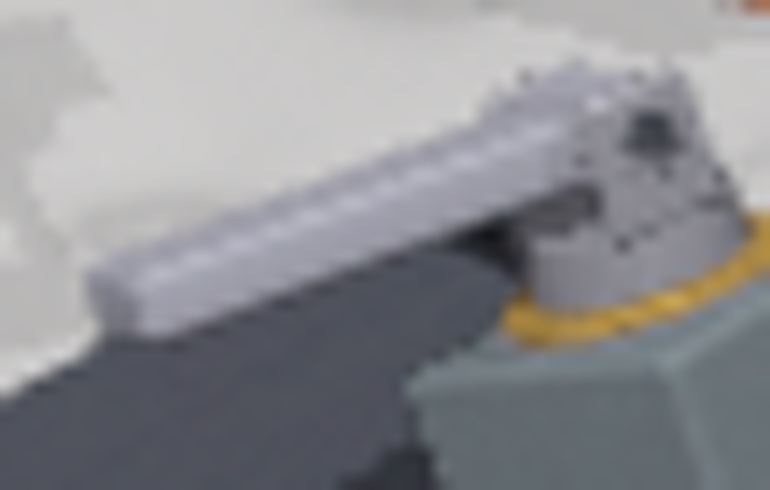

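View pics/z2.png

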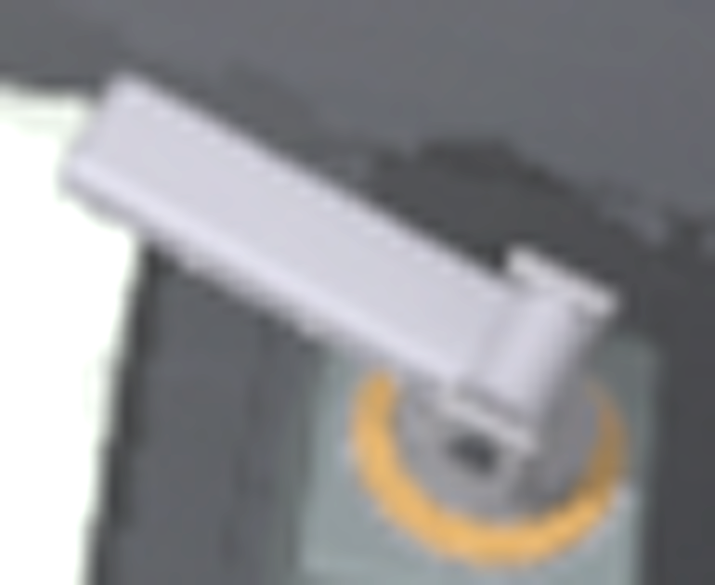

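```bash
python3 - <<'E'
from fit import *
S=lambda x,y:(315+x/14-.5,205+y/14-.5); T=lambda x,y:(338+x/13-.5,230+y/13-.5)
# (outer sign, by sign)
o=[(1,-1,"side",S(92,270)),(1,1,"side",S(135,285)),(-1,1,"side",S(145,335)),(-1,-1,"side",S(105,325)),(1,-1,"top",T(125,78)),(1,1,"top",T(70,165)),(-1,1,"top",T(70,188))]
pins=[("side",S(650,130)),("top",T(472,452))]
def f(p,al):
    x,y,z,bx,by=frame(al,p[3]); l=np.cos(p[4])*z+np.sin(p[4])*bx; t=np.cos(p[4])*bx-np.sin(p[4])*z
    r=[]
    for a,b,n,uv in o: r+=list((proj(n,p[:3]+.085*l-a*.006*t+b*.012*by)-uv).ravel())
    for n,uv in pins: r+=list((proj(n,p[:3]+.0185*by)-uv).ravel())
    return np.array(r)
for al in(-.25,-.19,-.15):
    s=least_squares(f,[.521,-.134,.124,-2,1.5],args=(al,),x_scale=[.01,.01,.01,.1,.1]); print(al,s.x.round(4),s.cost.round(2),f(s.x,al).round(1), (np.sqrt(np.diag(np.linalg.inv(s.jac.T@s.jac)))*.5).round(3))
# fence azimuth / block azimuth
A=atz("top",(218,286),.075);B=atz("top",(403,320),.075); print(np.arctan2(*(A-B)[:2]))
E
```

```text
-0.25 [ 0.5193 -0.1342  0.1252 -1.8803  1.5452] 4.28 [-0.7 -0.6  0.2 -0.8  1.1  1.  -0.   0.8  0.7 -1.2 -0.1 -0.5 -1.2  0.5
  0.6 -0.2  0.1  0.1] [0.001 0.001 0.001 0.018 0.015]
-0.19 [ 0.5194 -0.1342  0.1254 -1.933   1.5189] 4.28 [-0.7 -0.6  0.2 -0.7  1.1  1.  -0.1  0.7  0.7 -1.2 -0.1 -0.5 -1.2  0.5
  0.6 -0.2  0.1  0.1] [0.001 0.001 0.001 0.018 0.015]
-0.15 [ 0.5195 -0.1343  0.1255 -1.9683  1.5019] 4.3 [-0.7 -0.6  0.2 -0.7  1.1  1.1 -0.1  0.7  0.7 -1.2 -0.2 -0.5 -1.2  0.5
  0.6 -0.2  0.1  0.1] [0.001 0.001 0.001 0.018 0.016]
0.17553941789718674
```

```bash
python3 - <<'E'
from h import *
a=cv2.imread("pics/side0.png").astype(int);b=cv2.imread("pics/side30.png").astype(int)
for n,(u,v,w,h) in dict(tape=(275,225,35,40),tile=(290,250,70,45),twin=(215,255,100,75),spray=(190,350,70,115),tub=(90,345,90,100),scraper=(378,200,115,30),stack=(322,155,80,35)).items(): print(n,np.abs(a-b)[v:v+h,u:u+w].mean().round(2))
print(close_job())
E
```

```text
tape 3.56
tile 11.68
twin 4.54
spray 7.7
tub 5.72
scraper 10.21
stack 7.55
the job is handed in; nothing more can be done
None
```

The loose bolt is screwed in snug on its flange and its lever is folded flat. I handed the job in at about 26 s, with the gripper shut and clear of everything.

**What I did**
- I turned the bolt clockwise by about 2.6 rad, gripping its standing lever with light force and regrasping as needed. Early on, a 12 N grip slipped on the lever, so part of that turn was lost and I repeated it with 30 to 40 N.
- I stopped when the twist at the wrist jumped from 0.29 to 0.71 N m and the fork no longer turned. That is below the 1.2 N m that would tear the insert loose.
- I then swung the lever down with the shut fingers until it stopped, with a final push of about 18 N, and moved the arm away.

**Last checks**
- **Fold:** the two camera views give about 1.51 rad, against a stop at 1.5.
- **Bolt:** the collar shows no gap on the brass flange. The hinge pin is within about half a pixel of where it was when the bolt came to its stop, so folding did not loosen it.
- **Flange:** I could not see it move in the pictures, but I did not track a mark on its rim.
- **Other things:** everything looks to be where it was at the start. The pixel comparison was not conclusive: it showed small differences everywhere, which I put down to the arm's moving shadow. The arm felt no unexpected contact forces.
- **Disagreement:** my first estimate of the remaining gap (2.8 ± 1.7 mm) was smaller than the 5 mm or so the bolt actually sank. I relied on the torque rise and the pictures instead.

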